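# Roll the painted cart wheel into its parking stand

### The arm

A 6-joint arm with a two-finger parallel gripper is mounted at the origin on the work surface. World frame = base frame: x ahead of the robot, y to its left, z up, the work surface at z = 0. Lengths are in m, angles in rad, forces in N, time in s.
With the tool pointing down it reaches from about 0.275 to 0.825 m from the base axis. Payload 5.2 kg.
Tool frame: the origin (TCP) lies midway between the tips of the shut fingers; the grasp point (between the pads) lies 19 mm behind it; z points along the fingers, y is the direction in which the jaws open and shut (so a half turn about z gives the same grasp; the last joint's range is limited). The gripper opens to 93 mm and grips with 3 to 60 N. Pads are 15 mm wide; open, the fingers measure 128 mm over their backs; the gripper's body (75 mm by 188 mm) begins 65 mm behind the grasp point.
Start: joints at [-1.49, 0.259, 1.535, -0, 1.348, -0.203], TCP at [0.154, -0.528, 0.219] pointing down, gripper open.
Joint ranges: [-3.14, 3.14], [-0.91, 2.08], [0.19, 2.58], [-1.22, 4.36], [0.22, 2.71], [-3.12, 3.12]. Speed limits (rad/s): [2.57, 2.57, 3.14, 3.14, 3.14, 3.14].

### API

Orientations are given as a 3x3 rotation matrix whose columns are the frame's x, y, z axes.
In Python, from rig import state, camera, r, cut_out, place_of gives the robot as it stands. The module is installed in compiled form; this text tells all that it offers.
- The arm moves only by the tool carry_out, never from a script. Its argument "motion" is a list of rows, each an object of numbers: "x", "y", "z": the shift along the tool's x, y, z in m; "rx", "ry", "rz": the turn, a rotation vector about the tool's x, y, z in degrees; "grip": the finger opening in m, from 0 to 0.093. A call has 1 to 20 rows; each row is the pose to reach, as a shift and turn from the pose commanded when the call began, along the tool's axes at that moment; what a row does not reach only later rows make up. A row lasts 1/10 s, in which the tool goes at most 50 mm and 8.59 degrees, less where a joint would pass 70% of its speed; a pose out of reach is approached as far as the arm can. A call with a gripper value outside its range is refused whole. The fingers move at their own pace and stop on an object; "grip_force" is the grip in N (left out, the last holds). Time passes only in rows, so rows that repeat a pose let the fingers close. It gives the time, the measured TCP pose, the force and the opening at its end, in the units of the state.
- state(): the state, without advancing time (a new reading comes with each control period).
- camera(name): name is "scene" or "top"; returns a dict with "pixels" (420x560x3 uint8, red, green, blue), "depth" (420x560 float32, m along the optical axis (not along the pixel's ray), 0 where there is no reading), "fx", "fy", "cx", "cy" (pixels), "rvec" (rotation vector, rad) and "tvec" (3), from world to camera coordinates, as OpenCV has them. Camera axes: x right, y down, z forward; pixel columns grow to the right and rows downward; lengths in m; the calibration is good to about 2 mm. A picture is of the moment at which its call begins.
- r.job_done(): hands the job in, once; it reports no verdict.
Trained networks look in a picture, given as the dict that the camera call returned (one of the last four; its "shot" number tells which), for a name from the list of things; names that differ only in an ending like _2 or _b are one class to them, and where a whole thing is asked for, a point or a joint stands for the part that bears it (a point fixed in the world has none). Each returns a list of dicts, best first, with "p" (0 to 1); they miss things now and then, are a little off and sometimes report something else, mostly with a low value. They report only what shows in the picture. A call takes as long as a camera call. They do not tell look-alikes from the thing itself.
- cut_out(picture, target): "pixels" (420x560 bool, what is visible of it) and "pixel" ([row, column] in pixels, amid what is visible of it).
- place_of(picture, target): "pixel" ([row, column] in pixels: a listed point, or the origin of a listed thing).
The state is a dict: "t": time; "joint_pos": joint angles; "joint_velocities": joint speeds; "joint_torque": joint torques, N m; "tool_pos": TCP position; "ee_rot": TCP orientation; "ft_force": force on the tool from outside, world axes, zero at the start; "ft_torque": the same for the moment, N m; "width": finger opening in m.
Only numpy, scipy, OpenCV 4.12 (cv2) and the standard library are available. Lean on these libraries where they do the work, as an engineer would, in place of code of your own. Each camera call takes 0.05 s, during which the arm holds its last target.

### The job

Roll the freshly painted cart wheel along the table on its tyre, without lifting it or letting it fall over, into the low parking stand: between the side rails and over the sill. Inside, press it gently and steadily against the orange sprung buffer with about 10 newtons (never more than 20) for about a second, then let go and leave it standing upright in the stand. Leave everything else where it is.

Things in the scene. Friction and masses are not known exactly. Their poses are not given: they have to be found in the camera images.
- wheel_center (a point): Centre of the loose cart wheel: black tyre 90 mm in diameter, 26 mm wide, red faces, 0.35 to 0.65 kg. It starts standing on its tyre, centre 45 mm above the table. y is the axle, x the rolling direction while the yellow mark is on top (x and z turn with the wheel). At the start x points along world +y, give or take 20 degrees
- wheel: The same wheel, same origin and axes. From each face a steel axle stub sticks out, 16 mm in diameter, on the wheel's centre line; their flat ends are 62 mm apart. Pinched lightly (some 4 N) across these two ends from above, it rolls along with the fingers and turns as they turn; to press, push both stubs from behind (each sticks out 18 mm from its face)
- wheel_mark (a point): Yellow mark on the wheel: 36 mm from its centre, in its middle plane, straight up at the start. It circles as the wheel rolls and is lowest (9 mm above the table) after half a turn, 141 mm of rolling. It shows that the wheel rolled and was not slid along
- stand: Fixed plywood parking stand. Origin on the table at the sill's front edge, on the bay's centre line; x points into the bay (the way the wheel is rolled in), z up. An upright 80 mm tall ends the bay 160 mm in; before it the orange buffer. x points along world +y, give or take 15 degrees
- buffer_axis (a point): Fixed point of the stand above its origin (the sill's front edge), 48 mm up, on the axis of the buffer: a round orange pad 28 mm across on a spring (1 N to start, then 2.5 N per mm, 16 mm travel). It sits on a screw that is set differently each time: its face at rest is 86 to 104 mm from this point along the stand's x, so the tyre meets it with the wheel's centre 41 to 59 mm in; find it by feel
- rails: The stand's side rails and sill, fixed; origin and axes as stand. Rails 14 mm high, 8 mm thick, 34 mm apart inside, from x = -10 to 140 mm, flaring to about 60 mm apart at x = -50. Aluminium sill across the bay, x = 0 to 8 mm, 3 mm high; the wheel climbs it with 1 to 4 N and stands on the table again, past it, once its centre is 25 mm in
- cup: white cup 62 mm tall, bystander
- bowl: dark brown bowl, 130 mm wide, bystander
- mug: white mug 75 mm tall, bystander
- paint_jar: clear jar 60 mm tall with a blue lid, bystander
- brush: paint brush lying flat, bystander
- spatula: spatula lying flat, bystander
- pot: small terracotta pot 62 mm tall, bystander
Mind the look-alikes: they are no part of the job. What is shaped like the stand but purple is not meant.

How it is judged:
On the way, in this order (a step that is already met when the one before it is completed fails the run):
1. the wheel has rolled: its yellow mark has come round to the bottom (lower than 20 mm above the table) (height (world z) of wheel_mark below 0.02 m).
2. the wheel is past the sill, between the rails (x of wheel_center in the frame of stand between 0.022 and 0.075 m and y of wheel_center in the frame of stand between -0.008 and 0.008 m).
3. the wheel presses on the buffer with 6 to 15 N for 0.4 s (all of step 2 and contact force between wheel and stand between 6 and 15 N), for 0.4 s.
At the end, for the whole second after the job is handed in: The wheel stands upright (within 7 degrees) on the table inside the stand, its centre 22 to 75 mm past the front edge of the sill and within 8 mm of the bay's centre line, its axle within 11 degrees of square to the bay, released and at rest (slower than 30 mm/s) (all of step 2 and height (world z) of wheel_center below 0.049 m and angle between the y axis of wheel and the y axis of stand, either way round below 0.2 rad and angle between wheel's own y axis and vertical between 1.4508 and 1.6908 rad and linear speed of wheel below 0.03 m/s and contact force between the fingers and wheel below 0.1 N); the robot touches nothing.
It fails at once if the wheel falls or leans more than 25 degrees (angle between wheel's own y axis and vertical below 1.1348 rad or angle between wheel's own y axis and vertical above 2.0068 rad).
It fails at once if the wheel is lifted more than 12 mm off the table (height (world z) of wheel_center above 0.057 m).
It fails at once if the wheel is pressed on the buffer or its upright with more than 20 N (contact force between wheel and stand above 20 N).
It fails at once if a bystander is moved more than 30 mm (distance of any of cup, bowl, mug, paint_jar, brush, spatula, pot from where it was at the start of the episode above 0.03 m).
It also fails if it takes over 64 s, if anything falls off the work surface, if the arm or the gripper's body presses on something with over 40 N, if the wrist force passes 120 N, or if a joint passes its speed limit or range.

## Working session

There is one attempt and no reset: what is moved stays moved. The work goes in short steps, Python scripts to look and compute and a tool call to move; the robot and the scene stay as the last step left them, time stands still between calls to the robot, and variables do not carry over. Pictures are saved under pics/ and viewed, and the job is handed in when it is done.

Besides the shell and the picture viewer there is one more tool, called after "Call:" by a JSON object that holds its "fn" and its "kwargs", one argument or row to a line. carry_out: Moves the arm, as the interface text tells. Its arguments: {"type":"object","properties":{"motion":{"type":"array"},"grip_force":{"type":"number"}},"required":["motion"]}

```bash
mkdir -p pics
cat > h.py <<'E'
import numpy as np, cv2
from rig import state,camera,r,cut_out,place_of
def Rt(c): 
    return cv2.Rodrigues(np.array(c['rvec'],float))[0], np.array(c['tvec'],float).ravel()
def ray(c,px):
    R,t=Rt(c); d=np.array([(px[1]-c['cx'])/c['fx'],(px[0]-c['cy'])/c['fy'],1.])
    return -R.T@t, R.T@d
def onz(c,px,z):
    o,d=ray(c,px); return o+d*(z-o[2])/d[2]
def cloud(c):
    R,t=Rt(c); D=c['depth']; v,u=np.mgrid[:D.shape[0],:D.shape[1]]
    P=np.stack([(u-c['cx'])/c['fx']*D,(v-c['cy'])/c['fy']*D,D],-1)
    return (P-t)@R
def proj(c,p):
    R,t=Rt(c); q=R@np.array(p)+t; return np.array([q[1]/q[2]*c['fy']+c['cy'],q[0]/q[2]*c['fx']+c['cx']])
def save(c,n,crop=None,s=1):
    im=c['pixels'][:,:,::-1]
    if crop: im=im[crop[0]:crop[1],crop[2]:crop[3]]
    cv2.imwrite('pics/'+n,cv2.resize(im,None,fx=s,fy=s,interpolation=cv2.INTER_CUBIC))
E
python3 - <<'E'
from h import *
for n in ['scene','top']:
    c=camera(n); save(c,n+'0.png')
    print(n,c['fx'],Rt(c)[0].round(3).tolist(),(-Rt(c)[0].T@Rt(c)[1]).round(3))
    for k in ['wheel','wheel_center','wheel_mark','stand','buffer_axis','rails']:
        print(k,[(np.round(o['pixel']).tolist(),round(o['p'],2)) for o in place_of(c,k)],[(np.round(o['pixel']).tolist(),round(o['p'],2)) for o in cut_out(c,k)])
s=state();print(s)
E
```

```text
scene 433.47438784859486 [[0.75, 0.662, 0.011], [0.461, -0.51, -0.726], [-0.475, 0.549, -0.688]] [ 1.244 -0.71   0.971]
wheel [([240.0, 212.0], 0.67)] [([242.0, 208.0], 0.74)]
wheel_center [([240.0, 212.0], 0.69)] [([244.0, 212.0], 0.78)]
wheel_mark [] [([241.0, 211.0], 0.6)]
stand [] [([181.0, 294.0], 0.83), ([148.0, 309.0], 0.67), ([240.0, 211.0], 0.66), ([162.0, 340.0], 0.33)]
buffer_axis [([168.0, 293.0], 0.75), ([283.0, 280.0], 0.39)] [([180.0, 290.0], 0.91), ([142.0, 309.0], 0.75), ([241.0, 208.0], 0.61)]
rails [([212.0, 265.0], 0.67)] [([208.0, 273.0], 0.62), ([163.0, 342.0], 0.33)]
top 454.3525694310637 [[-0.028, -1.0, -0.002], [-0.982, 0.028, -0.188], [0.188, -0.003, -0.982]] [ 0.362 -0.01   1.322]
wheel [([224.0, 336.0], 0.77)] [([223.0, 335.0], 0.91)]
wheel_center [([228.0, 338.0], 0.72)] [([225.0, 338.0], 0.92)]
wheel_mark [([219.0, 335.0], 0.83)] [([223.0, 335.0], 0.55)]
stand [] [([240.0, 197.0], 0.75), ([263.0, 131.0], 0.74)]
buffer_axis [] [([238.0, 199.0], 0.98), ([264.0, 136.0], 0.94)]
rails [([232.0, 256.0], 0.9)] [([224.0, 245.0], 0.68)]
{'t': 1.3, 'joint_pos': array([-1.48980979e+00,  2.58631029e-01,  1.53501251e+00,  3.97479089e-06,
        1.34797933e+00, -2.02828060e-01]), 'joint_velocities': array([-1.85954925e-05,  7.72701116e-04, -1.40393318e-03, -1.60337850e-03,
        1.56292482e-03,  3.00289517e-05]), 'joint_torque': array([-6.40584603e-04, -4.37205219e+01, -2.84305555e+01,  7.19201099e-02,
        3.14004323e-02, -6.36166260e-05]), 'tool_pos': array([ 0.15402041, -0.52800004,  0.21863099]), 'ee_rot': array([[ 9.59994510e-01,  2.80018822e-01,  1.41931427e-06],
       [ 2.80018821e-01, -9.59994510e-01,  3.04317298e-05],
       [ 9.88399101e-06, -2.88168588e-05, -1.00000000e+00]]), 'ft_force': array([-0.12541534, -0.47709961,  0.56660054]), 'ft_torque': array([-0.00973126,  0.00216919,  0.01769671]), 'width': 0.09280194259431099}
```

View pics/scene0.png

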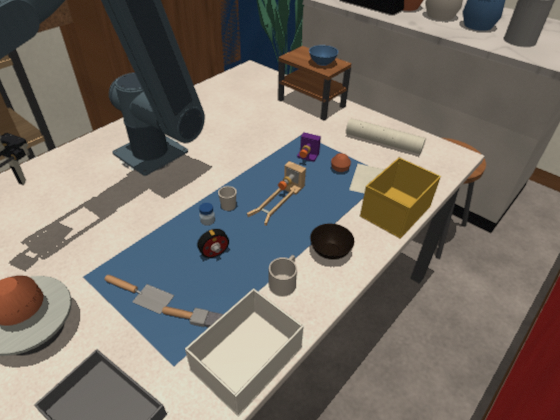

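View pics/top0.png

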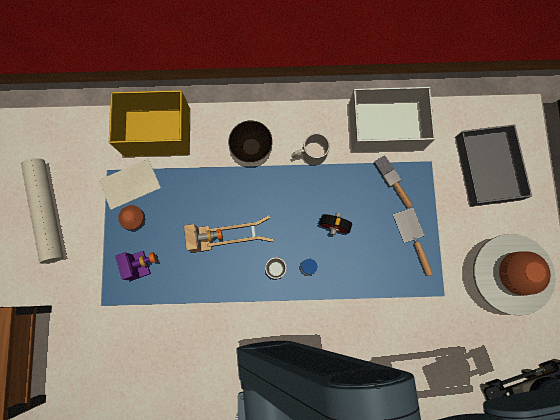

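Run:
```python
from h import *
c=camera('top'); save(c,'topcrop.png',(150,330,90,370),2.8)
d=camera('scene'); save(d,'scenecrop.png',(110,280,160,380),3.5)
```

```text
(no output)
```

View pics/topcrop.png

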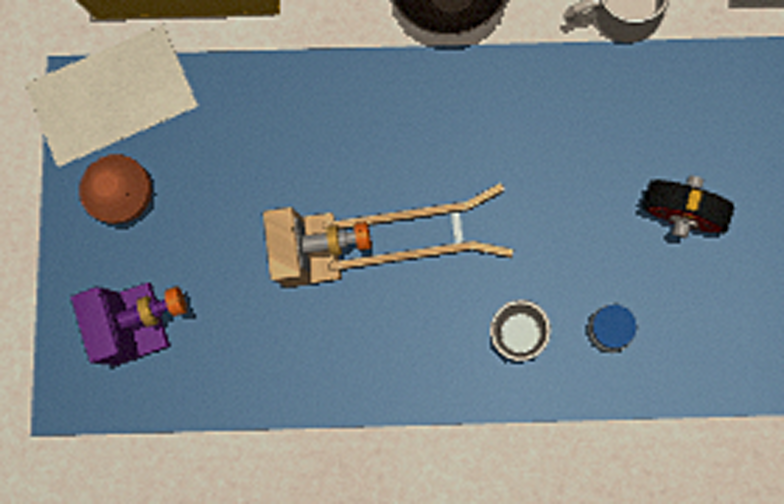

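View pics/scenecrop.png

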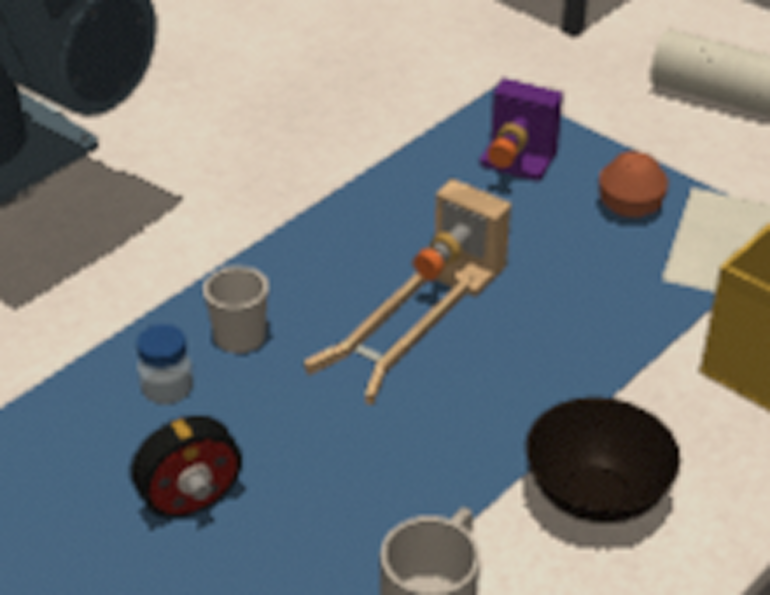

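The real stand is the plywood one with rails, around (235,215) in the top picture. The purple one at (262,135) has the same shape but is a decoy with no rails. The wheel is at (224,336) with its yellow mark on top. Next I'll measure both.

```bash
cat > m.py <<'E'
from h import *
def onzs(c,vu,z): return np.array([onz(c,p,z) for p in vu])
E
python3 - <<'E'
from m import *
c=camera('top'); im=c['pixels'].astype(int); R,G,B=im[...,0],im[...,1],im[...,2]
P=cloud(c)
# plywood mask
m=np.zeros(R.shape,bool); m[200:260,180:280]=1
ply=m&(R>150)&(R-B>40)&(G-B>10)&(G>110)
w=P[...,2]
rail=ply&(np.mgrid[:420,:560][1]>216)
v,u=np.nonzero(rail); Q=onzs(c,np.c_[v,u],0.014)
print('n',len(Q)); 
sel={'far(+x)':[], 'near':[]}
print(np.c_[v,u,Q[:,:2].round(4)*1000][np.argsort(u)][::6].astype(int).tolist())
sill=m&(abs(R-B)<45)&(R>150)&(np.mgrid[:420,:560][1]>235)
v,u=np.nonzero(sill); print('sill',list(zip(v,u)),onzs(c,np.c_[v,u],0.003)[:,:2].round(4).tolist())
# upright depth pts
k=(w>0.074)&(w<0.09)&(np.mgrid[:420,:560][1]<220)&(np.mgrid[:420,:560][1]>170)&(np.mgrid[:420,:560][0]>200)&(np.mgrid[:420,:560][0]<260)
q=P[k][:,:2]; print('upr',len(q),cv2.minAreaRect(q.astype(np.float32)), cv2.boxPoints(cv2.minAreaRect(q.astype(np.float32))).round(4).tolist(), P[k][:,2].mean())
# wheel
x=cut_out(c,'wheel')[0]['pixels']; W=P[x]; W=W[W[:,2]>0.02]; print('wheel z',np.percentile(W[:,2],[5,50,95,99.5]))
t=W[W[:,2]>0.07]; print(cv2.minAreaRect(t[:,:2].astype(np.float32)),t.mean(0))
ye=x&(R>140)&(G>100)&(B<90); v,u=np.nonzero(ye);print('yellow',np.c_[v,u].mean(0),onz(c,np.c_[v,u].mean(0),0.089))
print({n:onz(c,o['pixel'],z).round(3)[:2].tolist() for n,z in [('cup',.06),('paint_jar',.06),('spatula',.01),('brush',.01),('mug',.07)] for o in cut_out(c,n)[:1]})
E
```

```text
n 266
[[244, 217, 509, 156], [234, 218, 538, 152], [242, 219, 514, 150], [233, 220, 540, 147], [242, 221, 514, 144], [243, 222, 511, 141], [227, 223, 558, 138], [241, 225, 517, 132], [243, 226, 511, 130], [241, 227, 517, 127], [242, 228, 514, 124], [226, 230, 560, 117], [241, 231, 516, 115], [240, 232, 519, 112], [226, 234, 560, 106], [226, 235, 560, 103], [225, 236, 563, 100], [241, 237, 516, 98], [226, 239, 559, 91], [239, 240, 521, 89], [226, 241, 559, 86], [224, 242, 565, 83], [225, 244, 562, 77], [225, 245, 562, 74], [225, 246, 562, 71], [238, 247, 524, 69], [225, 249, 562, 62], [224, 250, 564, 59], [237, 251, 526, 57], [239, 252, 520, 54], [223, 254, 567, 48], [237, 255, 526, 45], [224, 256, 564, 42], [221, 258, 573, 36], [222, 259, 570, 33], [237, 260, 526, 31], [238, 261, 523, 28], [220, 262, 575, 24], [220, 263, 575, 21], [237, 264, 525, 19], [217, 266, 584, 12], [240, 267, 516, 11], [238, 268, 522, 8], [238, 269, 522, 5], [239, 272, 519, -3]]
sill [(np.int64(215), np.int64(268)), (np.int64(218), np.int64(263)), (np.int64(226), np.int64(251)), (np.int64(226), np.int64(252)),
[... 2026 characters left out ...]
upr 276 ((0.524882435798645, 0.22128009796142578), (0.06980285793542862, 0.030924683436751366), 7.150951862335205) [[0.48829999566078186, 0.23229999840259552], [0.49219998717308044, 0.20160000026226044], [0.5613999962806702, 0.2102999985218048], [0.5576000213623047, 0.2409999966621399]] 0.07921830493136887
wheel z [0.04290239 0.07751503 0.0910312  0.09463623]
((0.4552956223487854, -0.11792309582233429), (0.07494023442268372, 0.2754588723182678), 55.968109130859375) [ 0.55251732 -0.18065422  0.08763602]
yellow [220.96 337.28] [ 0.5549755  -0.18406994  0.089     ]
{'cup': [0.437, -0.007], 'paint_jar': [0.435, -0.103], 'spatula': [0.534, -0.41], 'brush': [0.695, -0.352], 'mug': [0.771, -0.133]}
```

Run:
```python
from m import *
from scipy.optimize import least_squares
c=camera('top'); im=c['pixels'].astype(int); R,G,B=im[...,0],im[...,1],im[...,2]
P=cloud(c)
U=np.mgrid[:420,:560][1];V=np.mgrid[:420,:560][0]
ply=(R>150)&(R-B>40)&(G>110)&(V>200)&(V<260)&(U>224)&(U<256)
v,u=np.nonzero(ply); Q=onzs(c,np.c_[v,u],0.014)[:,:2]
far=Q[:,0]>0.543
# two parallel lines at +-21 mm
def f(p): 
    n=np.array([np.cos(p[1]),np.sin(p[1])]); s=Q@n-p[0]; return s-np.where(far,1,-1)*p[2]
s=least_squares(f,[.54,0.12,.021],loss='soft_l1',f_scale=.003); p=s.x; print('rails',p,np.degrees(p[1]), f(p).std(),far.sum(),(~far).sum())
for zz in (0.003,):
  sm=(abs(R-B)<45)&(R>150)&(V>224)&(V<238)&(U>248)&(U<257)
  v,u=np.nonzero(sm); S=onzs(c,np.c_[v,u],zz)[:,:2]
n=np.array([np.cos(p[1]),np.sin(p[1])]); d=np.array([-n[1],n[0]])
print('sill along',(S@d).mean(),(S@d).min(),(S@d).max())
O=n*p[0]+d*((S@d).mean()-0.004); print('origin',O,'d',d)
up=np.array([.52488,.22128]); print('upright in stand', (up-O)@d,(up-O)@n)
# scene camera projections check
e=camera('scene'); img=e['pixels'].copy(); imt=c['pixels'].copy()
def st(x,y,z): return np.r_[O+d*x-n*y,z]   # y left of d: z x d = -n
for (cc,ii) in ((e,img),(c,imt)):
  for q in [(a,b,.014) for a in (-10,60,140) for b in (-17,17,-25,25)]+[(0,0,.003),(8,0,.003),(0,-17,.003),(0,17,.003),(95,0,.048)]:
    pp=proj(cc,st(q[0]/1000,q[1]/1000,q[2])); cv2.circle(ii,(int(round(pp[1])),int(round(pp[0]))),0,(255,0,0),-1)
a=cv2.resize(img[140:230,240:330],None,fx=5,fy=5,interpolation=0);b=cv2.resize(imt[195:265,180:285],None,fx=3,fy=3,interpolation=0)
o=np.zeros((450,770,3),np.uint8); o[:450,:450]=a;o[:210,450:765]=b
cv2.imwrite('pics/ov.png',o[:,:,::-1])
# wheel: dark tyre + face depth pts
x=cut_out(c,'wheel')[0]['pixels']; W=P[x]; px=c['pixels'][x]
k=(W[:,0]>.5)&(W[:,0]<.62)&(W[:,1]>-.26)&(W[:,1]<-.1)
t=W[k&(W[:,2]>0.075)]; print(cv2.minAreaRect(t[:,:2].astype(np.float32)),t.mean(0))
save(c,'w.png',(200,250,305,365),10)
save(e,'w2.png',(215,270,180,240),10)
for kk in ('wheel_center','wheel_mark'):
  for nm,cc in (('t',c),('s',e)):
    for o_ in place_of(cc,kk)[:1]: print(kk,nm,onz(cc,o_['pixel'],.045 if kk[-1]=='r' else .081).round(4))
```

```text
rails [0.54758976 0.12200901 0.02095207] 6.990601563162694 0.001980967117154535 73 74
sill along -0.014673051661097525 -0.018668949541465654 -0.01080391467144071
origin [0.54579168 0.04811101] d [-0.12170653  0.99256613]
upright in stand 0.17442676080175237 0.0003195722785619584
((0.5540014505386353, -0.183122456073761), (0.07041056454181671, 0.02781684696674347), 70.513916015625) [ 0.55370757 -0.18266599  0.08464838]
wheel_center t [ 0.5492 -0.1848  0.045 ]
wheel_center s [ 0.5429 -0.1843  0.045 ]
wheel_mark t [ 0.5466 -0.1856  0.081 ]
wheel_mark s [ 0.5493 -0.1845  0.081 ]
```

View pics/ov.png

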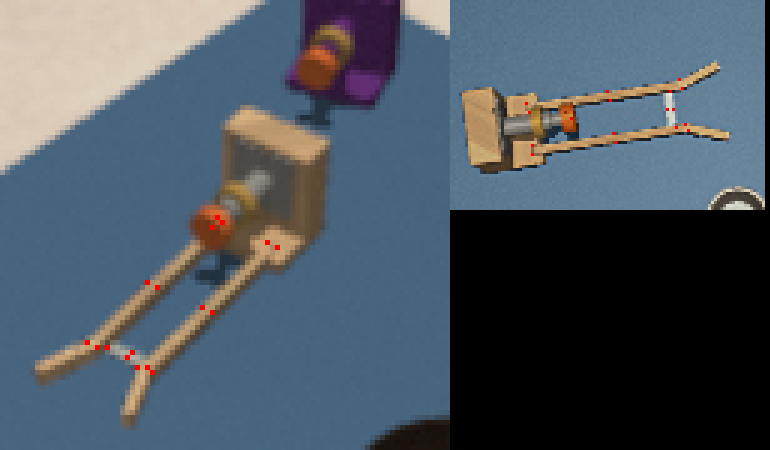

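View pics/w.png

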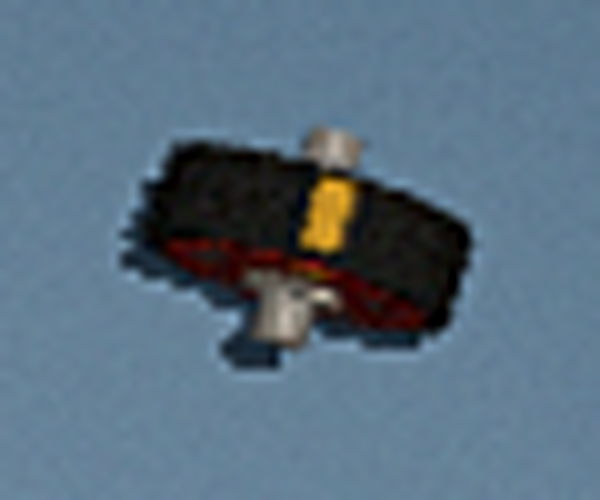

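View pics/w2.png

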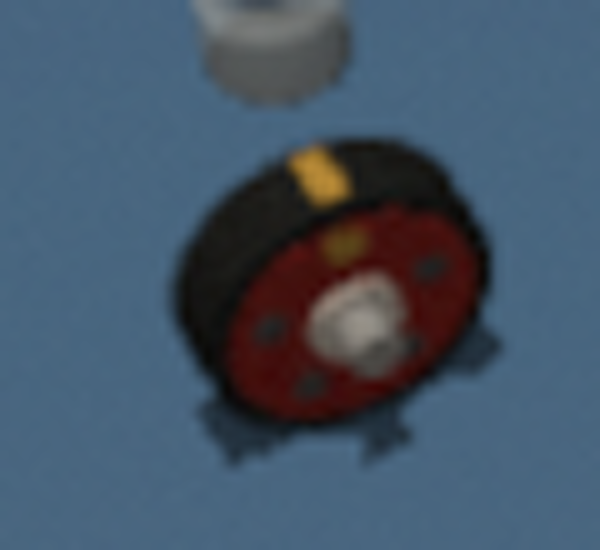

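```bash
cat > wf.py <<'E'
from m import *
from scipy.optimize import minimize
a=np.linspace(0,2*np.pi,40,endpoint=False)
def cyl(x,y,z,yaw,lean,r,h):
    f=np.array([np.cos(yaw),np.sin(yaw),0]); ax=np.array([-np.sin(yaw)*np.cos(lean),np.cos(yaw)*np.cos(lean),np.sin(lean)]); up=np.cross(f,ax)
    return [np.array([x,y,z])+r*(np.cos(t)*f+np.sin(t)*up)+s*h*ax for t in a for s in(-1,1)]
SS=8
def sil(c,p,box):
    r0,r1,c0,c1=box; m=np.zeros(((r1-r0)*SS,(c1-c0)*SS),np.uint8)
    for r_,h in((.045,.013),(.008,.031)):
        q=np.array([proj(c,w) for w in cyl(p[0],p[1],.045,p[2],p[3],r_,h)])
        pts=np.c_[(q[:,1]-c0+.5)*SS,(q[:,0]-r0+.5)*SS].astype(np.float32)
        cv2.fillConvexPoly(m,cv2.convexHull(pts).round().astype(np.int32),1)
    return cv2.resize(m.astype(np.float32),(c1-c0,r1-r0),interpolation=cv2.INTER_AREA)
def mask(c,p0):
    q=proj(c,[p0[0],p0[1],.045]); b=(int(q[0])-32,int(q[0])+32,int(q[1])-32,int(q[1])+32)
    im=c['pixels'][b[0]:b[1],b[2]:b[3]].astype(int); R,G,B=im[...,0],im[...,1],im[...,2]
    m=(B-R<18)
    n,l,s,ce=cv2.connectedComponentsWithStats(m.astype(np.uint8),connectivity=4)
    k=l[32,32]; 
    return (l==k)&m,b
def fit(p0,cams):
    M=[(c,)+mask(c,p0) for c in cams]
    def cost(p): return sum(np.abs(sil(c,p,b)-m).sum() for c,m,b in M)
    best=None
    for dy in(-.12,0,.12):
        s=minimize(cost,np.r_[p0[:2],p0[2]+dy,0],method='Nelder-Mead',options=dict(initial_simplex=np.array([[p0[0],p0[1],p0[2]+dy,0]]*5)+np.r_[np.zeros((1,4)),np.diag([.006,.006,.15,.05])],xatol=1e-5,maxiter=250))
        if best is None or s.fun<best.fun: best=s
    return best.x,best.fun,[m.sum() for _,m,_ in M]
E
python3 - <<'E'
from wf import *
c=camera('top');e=camera('scene')
for cs in ([c],[e],[c,e]):
    p,f,n=fit([.550,-.184,1.23],cs); print(p.round(4),np.degrees(p[2:]),f,n)
E
```

```text
[ 0.5549 -0.1834  1.2386 -0.0037] [70.96869832 -0.20978236] 29.15625 [np.int64(469)]
[ 0.5554 -0.1846  1.2554  0.0395] [71.9288303   2.26514134] 33.59375 [np.int64(686)]
[ 0.5549 -0.1839  1.2525  0.0059] [71.7602863   0.33655438] 69.03125 [np.int64(469), np.int64(686)]
```

Wheel fit: (0.555, −0.184), heading about 71.5°. Stand origin: (0.5458, 0.0481), heading 97.0°. The projected stand points fall on the real rails and sill in both cameras. First move takes the tool above the wheel with the jaws along its axle.

Call:
{"fn": "carry_out", "kwargs": {
  "motion": [
    {"x":0.02,"y":-0.009,"z":0.003,"rz":-2.5},
    {"x":0.055,"y":-0.025,"z":0.008,"rz":-6},
    {"x":0.095,"y":-0.043,"z":0.014,"rz":-11},
    {"x":0.135,"y":-0.061,"z":0.02,"rz":-16},
    {"x":0.175,"y":-0.079,"z":0.026,"rz":-21},
    {"x":0.215,"y":-0.097,"z":0.033,"rz":-26},
    {"x":0.255,"y":-0.115,"z":0.04,"rz":-31},
    {"x":0.295,"y":-0.133,"z":0.047,"rz":-36},
    {"x":0.335,"y":-0.151,"z":0.054,"rz":-41},
    {"x":0.375,"y":-0.169,"z":0.061,"rz":-45},
    {"x":0.415,"y":-0.187,"z":0.068,"rz":-49},
    {"x":0.448,"y":-0.203,"z":0.073,"rz":-52},
    {"x":0.47,"y":-0.213,"z":0.077,"rz":-54},
    {"x":0.481,"y":-0.218,"z":0.079,"rz":-55.2},
    {"x":0.481,"y":-0.218,"z":0.079,"rz":-55.2},
    {"x":0.481,"y":-0.218,"z":0.079,"rz":-55.2},
    {"x":0.481,"y":-0.218,"z":0.079,"rz":-55.2}
  ],
  "grip_force": 4
}}

```text
invalid input at $.motion[0]: expected keys x, y, z, rx, ry, rz, grip
```

Run:
```python
from wf import *
s=state(); print(s['t'],s['tool_pos'],s['ee_rot'].round(4).tolist(),np.degrees(np.arctan2(s['ee_rot'][1,0],s['ee_rot'][0,0])),s['ft_force'],s['joint_pos'].round(2))
e=camera('scene'); save(e,'a.png',(120,300,120,320),3.5)
```

```text
2.2 [ 0.15400518 -0.52798854  0.21865637] [[0.96, 0.2799, -0.0], [0.2799, -0.96, 0.0], [-0.0, -0.0, -1.0]] 16.257088486397414 [ 0.03620931 -0.20259184 -0.085202  ] [-1.49  0.26  1.54 -0.    1.35 -0.2 ]
```

View pics/a.png

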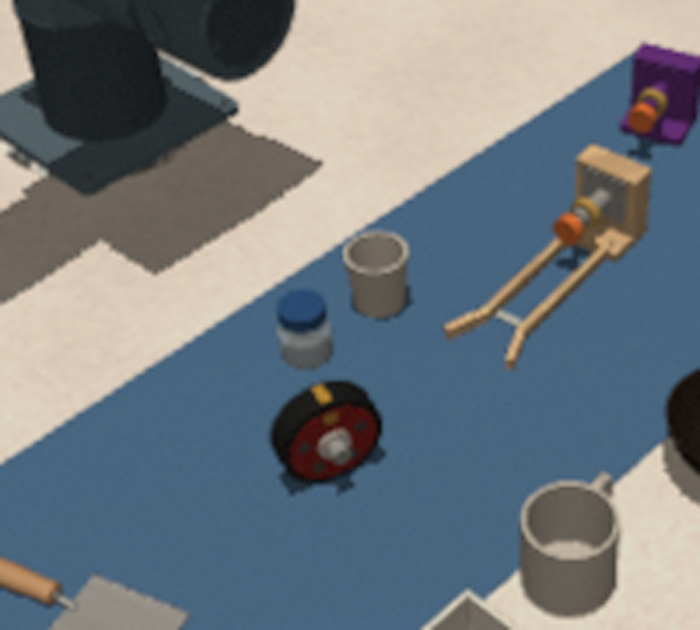

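The call was refused because every row needs all seven keys, so nothing moved. I'll send it again with every key filled in.

Call:
{"fn": "carry_out", "kwargs": {
  "motion": [
    {"x":0.02,"y":-0.009,"z":0.003,"rx":0,"ry":0,"rz":-2.5,"grip":0.093},
    {"x":0.055,"y":-0.025,"z":0.008,"rx":0,"ry":0,"rz":-6,"grip":0.093},
    {"x":0.095,"y":-0.043,"z":0.014,"rx":0,"ry":0,"rz":-11,"grip":0.093},
    {"x":0.135,"y":-0.061,"z":0.02,"rx":0,"ry":0,"rz":-16,"grip":0.093},
    {"x":0.175,"y":-0.079,"z":0.026,"rx":0,"ry":0,"rz":-21,"grip":0.093},
    {"x":0.215,"y":-0.097,"z":0.033,"rx":0,"ry":0,"rz":-26,"grip":0.093},
    {"x":0.255,"y":-0.115,"z":0.04,"rx":0,"ry":0,"rz":-31,"grip":0.093},
    {"x":0.295,"y":-0.133,"z":0.047,"rx":0,"ry":0,"rz":-36,"grip":0.093},
    {"x":0.335,"y":-0.151,"z":0.054,"rx":0,"ry":0,"rz":-41,"grip":0.093},
    {"x":0.375,"y":-0.169,"z":0.061,"rx":0,"ry":0,"rz":-45,"grip":0.093},
    {"x":0.415,"y":-0.187,"z":0.068,"rx":0,"ry":0,"rz":-49,"grip":0.093},
    {"x":0.448,"y":-0.203,"z":0.073,"rx":0,"ry":0,"rz":-52,"grip":0.093},
    {"x":0.47,"y":-0.213,"z":0.077,"rx":0,"ry":0,"rz":-54,"grip":0.093},
    {"x":0.481,"y":-0.218,"z":0.079,"rx":0,"ry":0,"rz":-55.2,"grip":0.093},
    {"x":0.481,"y":-0.218,"z":0.079,"rx":0,"ry":0,"rz":-55.2,"grip":0.093},
    {"x":0.481,"y":-0.218,"z":0.079,"rx":0,"ry":0,"rz":-55.2,"grip":0.093},
    {"x":0.481,"y":-0.218,"z":0.079,"rx":0,"ry":0,"rz":-55.2,"grip":0.093}
  ],
  "grip_force": 4
}}

```text
t: 3.95
tool_pos: [0.554, -0.1852, 0.1399]
ee_rot: [[0.32, 0.948, -0.0], [0.948, -0.32, -0.0], [-0.0, 0.0, -1.0]]
ft_force: [-0.2, -0.6, -0.7]
width: 0.093
```

Run:
```python
from wf import *
s=state(); print(s['t'],s['tool_pos'],s['ee_rot'].round(4).tolist(),np.degrees(np.arctan2(s['ee_rot'][1,0],s['ee_rot'][0,0])),s['ft_force'],s['joint_pos'].round(2))
e=camera('scene'); save(e,'a1.png',(120,300,120,320),3.5)
```

```text
3.95 [ 0.55399797 -0.18515898  0.13993733] [[0.3197, 0.9475, -0.0001], [0.9475, -0.3197, -0.0004], [-0.0004, 0.0001, -1.0]] 71.35534763890668 [-0.24576228 -0.64636021 -0.67618914] [-0.51  0.38  1.56 -0.    1.2  -0.19]
```

View pics/a1.png

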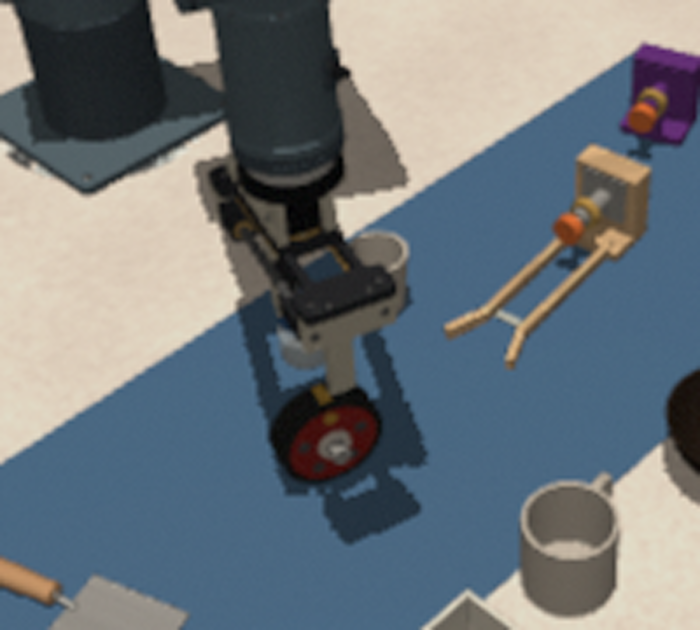

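Call:
{"fn": "carry_out", "kwargs": {
  "motion": [
    {"x":0,"y":0,"z":0.02,"rx":0,"ry":0,"rz":0,"grip":0.093},
    {"x":0.001,"y":0,"z":0.05,"rx":0,"ry":0,"rz":0,"grip":0.093},
    {"x":0.001,"y":0,"z":0.08,"rx":0,"ry":0,"rz":0,"grip":0.093},
    {"x":0.001,"y":0,"z":0.102,"rx":0,"ry":0,"rz":0,"grip":0.093},
    {"x":0.001,"y":0,"z":0.112,"rx":0,"ry":0,"rz":0,"grip":0.093},
    {"x":0.001,"y":0,"z":0.112,"rx":0,"ry":0,"rz":0,"grip":0.093},
    {"x":0.001,"y":0,"z":0.112,"rx":0,"ry":0,"rz":0,"grip":0.093}
  ]
}}

```text
t: 4.7
tool_pos: [0.5555, -0.1839, 0.0286]
ee_rot: [[0.319, 0.948, 0.001], [0.948, -0.319, -0.001], [-0.0, 0.001, -1.0]]
ft_force: [0.2, 0.3, -0.6]
width: 0.0929
```

Run:
```python
from wf import *
s=state(); print(s['t'],s['tool_pos'],s['ft_force'])
e=camera('scene'); save(e,'a2.png',(190,280,160,280),6)
t=camera('top'); save(t,'a2t.png',(180,260,280,380),6)
```

```text
4.7 [ 0.55549781 -0.18387272  0.02861206] [ 0.18039967  0.27671199 -0.59675162]
```

View pics/a2.png

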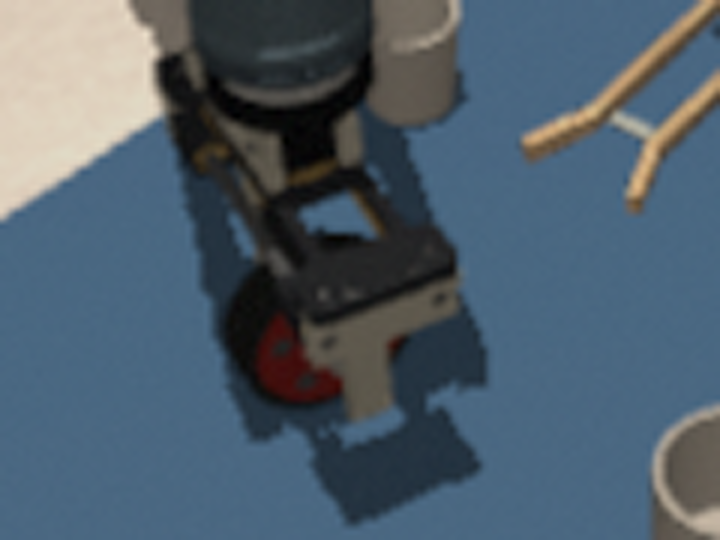

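View pics/a2t.png

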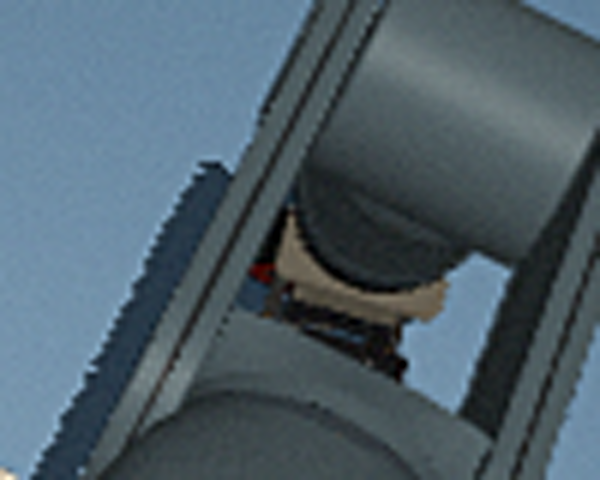

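Call:
{"fn": "carry_out", "kwargs": {
  "motion": [
    {"x":0,"y":0,"z":0,"rx":0,"ry":0,"rz":0,"grip":0.08},
    {"x":0,"y":0,"z":0,"rx":0,"ry":0,"rz":0,"grip":0.07},
    {"x":0,"y":0,"z":0,"rx":0,"ry":0,"rz":0,"grip":0.064},
    {"x":0,"y":0,"z":0,"rx":0,"ry":0,"rz":0,"grip":0.06},
    {"x":0,"y":0,"z":0,"rx":0,"ry":0,"rz":0,"grip":0.055},
    {"x":0,"y":0,"z":0,"rx":0,"ry":0,"rz":0,"grip":0.055},
    {"x":0,"y":0,"z":0,"rx":0,"ry":0,"rz":0,"grip":0.055},
    {"x":0,"y":0,"z":0,"rx":0,"ry":0,"rz":0,"grip":0.055}
  ],
  "grip_force": 4
}}

```text
t: 5.6
tool_pos: [0.5553, -0.1832, 0.0278]
ee_rot: [[0.318, 0.948, 0.0], [0.948, -0.318, -0.0], [-0.0, 0.0, -1.0]]
ft_force: [-0.3, 0.0, 1.8]
width: 0.0619
```

Call:
{"fn": "carry_out", "kwargs": {
  "motion": [
    {"x":0.0027,"y":0,"z":0,"rx":0,"ry":0,"rz":-0.8,"grip":0.055},
    {"x":0.0075,"y":-0.0001,"z":0,"rx":0,"ry":0,"rz":-2.2,"grip":0.055},
    {"x":0.0136,"y":-0.0005,"z":0,"rx":0,"ry":0,"rz":-4,"grip":0.055},
    {"x":0.0204,"y":-0.0011,"z":0,"rx":0,"ry":0,"rz":-6,"grip":0.055},
    {"x":0.0271,"y":-0.0019,"z":0,"rx":0,"ry":0,"rz":-8,"grip":0.055},
    {"x":0.0345,"y":-0.0031,"z":0,"rx":0,"ry":0,"rz":-10.2,"grip":0.055},
    {"x":0.0419,"y":-0.0045,"z":0,"rx":0,"ry":0,"rz":-12.4,"grip":0.055},
    {"x":0.0492,"y":-0.0063,"z":0,"rx":0,"ry":0,"rz":-14.6,"grip":0.055},
    {"x":0.0564,"y":-0.0083,"z":0,"rx":0,"ry":0,"rz":-16.8,"grip":0.055},
    {"x":0.0635,"y":-0.0106,"z":0,"rx":0,"ry":0,"rz":-19,"grip":0.055},
    {"x":0.0699,"y":-0.013,"z":0,"rx":0,"ry":0,"rz":-21,"grip":0.055},
    {"x":0.0762,"y":-0.0155,"z":0,"rx":0,"ry":0,"rz":-23,"grip":0.055},
    {"x":0.0812,"y":-0.0177,"z":0,"rx":0,"ry":0,"rz":-24.6,"grip":0.055},
    {"x":0.084,"y":-0.019,"z":0,"rx":0,"ry":0,"rz":-25.5,"grip":0.055},
    {"x":0.084,"y":-0.019,"z":0,"rx":0,"ry":0,"rz":-25.5,"grip":0.055},
    {"x":0.084,"y":-0.019,"z":0,"rx":0,"ry":0,"rz":-25.5,"grip":0.055},
    {"x":0.084,"y":-0.019,"z":0,"rx":0,"ry":0,"rz":-25.5,"grip":0.055}
  ]
}}

```text
t: 7.3
tool_pos: [0.5637, -0.0975, 0.0277]
ee_rot: [[-0.121, 0.993, -0.0], [0.993, 0.121, 0.0], [0.0, -0.0, -1.0]]
ft_force: [-0.7, -0.0, -1.5]
width: 0.0621
```

```bash
cat > st.py <<'E'
from wf import *
O=np.array([.5458,.0481]); d=np.array([-.1217,.9926]); n=np.array([.9926,.1217])
def ts():
    s=state(); p=s['tool_pos'][:2]-O; f=s['ft_force']
    print('t',round(s['t'],2),'xs %.4f n %.4f z %.4f'%(p@d,p@n,s['tool_pos'][2]),'yaw err',round(np.degrees(np.arctan2(s['ee_rot'][1,0],s['ee_rot'][0,0]))-97.0,2),'F d %.2f n %.2f z %.2f'%(f[:2]@d,f[:2]@n,f[2]),'w',s['width'])
E
python3 - <<'E'
from st import *
ts()
e=camera('scene'); save(e,'b.png',(150,280,180,310),5.5)
t=camera('top'); save(t,'bt.png',(190,260,230,340),6)
E
```

```text
t 7.3 xs -0.1467 n 0.0000 z 0.0277 yaw err -0.07 F d 0.07 n -0.67 z -1.51 w 0.06208363832952387
```

View pics/b.png

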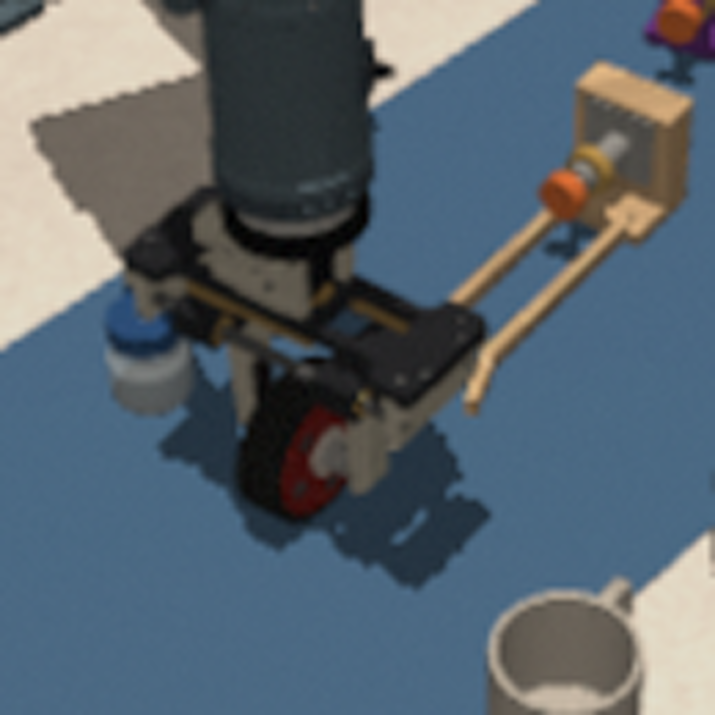

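View pics/bt.png

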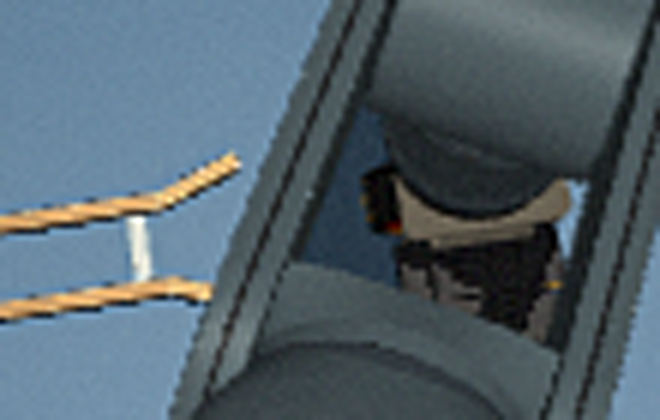

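```bash
cat >> st.py <<'E'
def over(e,name,box,s,lag=0,lat=0):
    S=state(); p=S['tool_pos']; yaw=np.arctan2(S['ee_rot'][1,0],S['ee_rot'][0,0])
    x=p[0]+np.cos(yaw)*lag+np.sin(yaw)*lat; y=p[1]+np.sin(yaw)*lag-np.cos(yaw)*lat
    im=cv2.resize(e['pixels'][box[0]:box[1],box[2]:box[3]],None,fx=s,fy=s,interpolation=cv2.INTER_CUBIC)
    for r_,h,col in((.045,.013,(0,255,0)),(.008,.031,(255,255,0))):
        C=cyl(x,y,.045,yaw,0,r_,h)
        for k in (0,1):
            q=np.array([proj(e,w) for w in C[k::2]]); pts=np.c_[(q[:,1]-box[2]+.5)*s,(q[:,0]-box[0]+.5)*s].round().astype(np.int32)
            cv2.polylines(im,[pts],True,col,1)
    cv2.imwrite('pics/'+name,im[:,:,::-1])
E
python3 - <<'E'
from st import *
over(camera('scene'),'b2.png',(190,260,200,290),8)
E
```

```text
(no output)
```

View pics/b2.png

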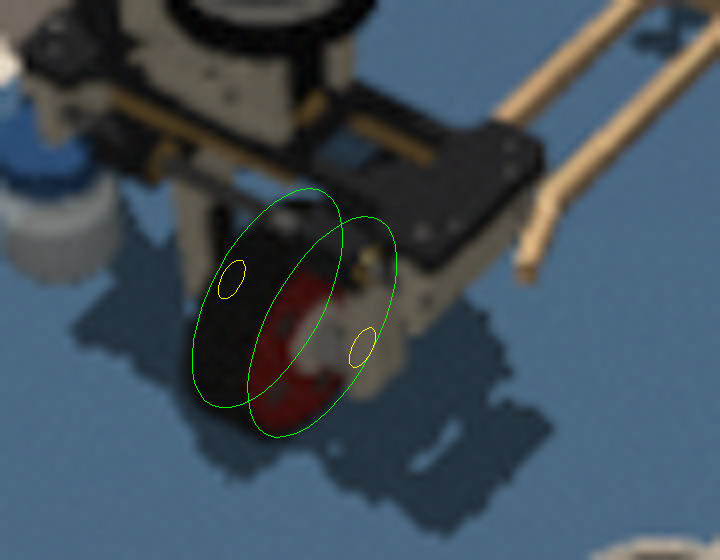

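Call:
{"fn": "carry_out", "kwargs": {
  "motion": [
    {"x":0.003,"y":0,"z":0,"rx":0,"ry":0,"rz":0,"grip":0.055},
    {"x":0.009,"y":0,"z":0,"rx":0,"ry":0,"rz":0,"grip":0.055},
    {"x":0.016,"y":0,"z":0,"rx":0,"ry":0,"rz":0,"grip":0.055},
    {"x":0.024,"y":0,"z":0,"rx":0,"ry":0,"rz":0,"grip":0.055},
    {"x":0.032,"y":0,"z":0,"rx":0,"ry":0,"rz":0,"grip":0.055},
    {"x":0.04,"y":0,"z":0,"rx":0,"ry":0,"rz":0,"grip":0.055},
    {"x":0.048,"y":0,"z":0,"rx":0,"ry":0,"rz":0,"grip":0.055},
    {"x":0.056,"y":0,"z":0,"rx":0,"ry":0,"rz":0,"grip":0.055},
    {"x":0.064,"y":0,"z":0,"rx":0,"ry":0,"rz":0,"grip":0.055},
    {"x":0.072,"y":0,"z":0,"rx":0,"ry":0,"rz":0,"grip":0.055},
    {"x":0.079,"y":0,"z":0,"rx":0,"ry":0,"rz":0,"grip":0.055},
    {"x":0.085,"y":0,"z":0,"rx":0,"ry":0,"rz":0,"grip":0.055},
    {"x":0.088,"y":0,"z":0,"rx":0,"ry":0,"rz":0,"grip":0.055},
    {"x":0.09,"y":0,"z":0,"rx":0,"ry":0,"rz":0,"grip":0.055},
    {"x":0.09,"y":0,"z":0,"rx":0,"ry":0,"rz":0,"grip":0.055}
  ]
}}

```text
t: 8.95
tool_pos: [0.5528, -0.0079, 0.0276]
ee_rot: [[-0.121, 0.993, -0.0], [0.993, 0.121, 0.0], [0.0, -0.0, -1.0]]
ft_force: [1.0, 0.2, -2.8]
width: 0.0615
```

Run:
```python
from st import *
ts()
over(camera('scene'),'c.png',(160,240,225,325),7)
t=camera('top'); over(t,'ct.png',(200,260,210,320),7)
```

```text
t 8.95 xs -0.0564 n 0.0001 z 0.0276 yaw err -0.03 F d 0.05 n 1.03 z -2.76 w 0.061529622752299916
```

View pics/c.png

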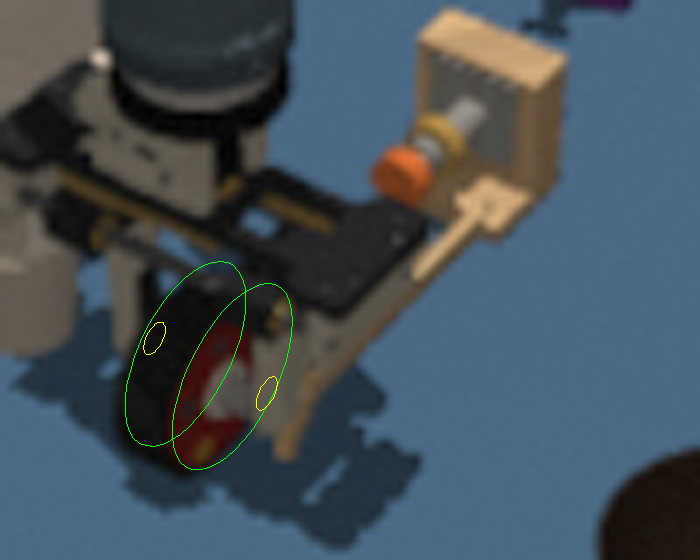

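View pics/ct.png

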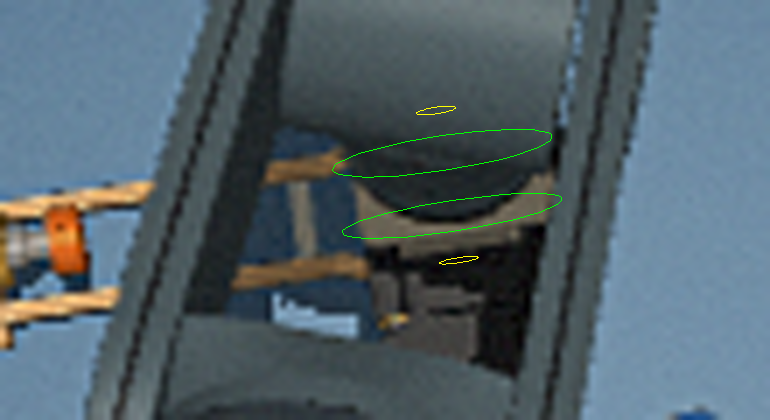

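Run:
```python
from st import *
e=camera('scene'); S=state(); p=S['tool_pos']; yaw=np.arctan2(S['ee_rot'][1,0],S['ee_rot'][0,0])
f=np.array([np.cos(yaw),np.sin(yaw),0]); rt=np.array([np.sin(yaw),-np.cos(yaw),0])
b=(180,240,230,290); s=10
im=cv2.resize(e['pixels'][b[0]:b[1],b[2]:b[3]],None,fx=s,fy=s,interpolation=cv2.INTER_CUBIC)
for lag in (-.003,):
  c0=np.array([p[0],p[1],.045])+lag*f
  for ang in range(90,271,30):
    t=np.radians(ang); q=proj(e,c0+.013*rt+.027*(np.sin(t)*f+np.cos(t)*np.array([0,0,1])))
    x=(int((q[1]-b[2]+.5)*s),int((q[0]-b[0]+.5)*s)); cv2.circle(im,x,3,(0,255,0),-1); cv2.putText(im,str(ang),x,0,.4,(255,255,255),1)
  C=cyl(c0[0],c0[1],.045,yaw,0,.045,.013)
  for k in(0,1):
    q=np.array([proj(e,w) for w in C[k::2]]); cv2.polylines(im,[np.c_[(q[:,1]-b[2]+.5)*s,(q[:,0]-b[0]+.5)*s].astype(np.int32)],True,(0,255,0),1)
cv2.imwrite('pics/c2.png',im[:,:,::-1])
```

View pics/c2.png

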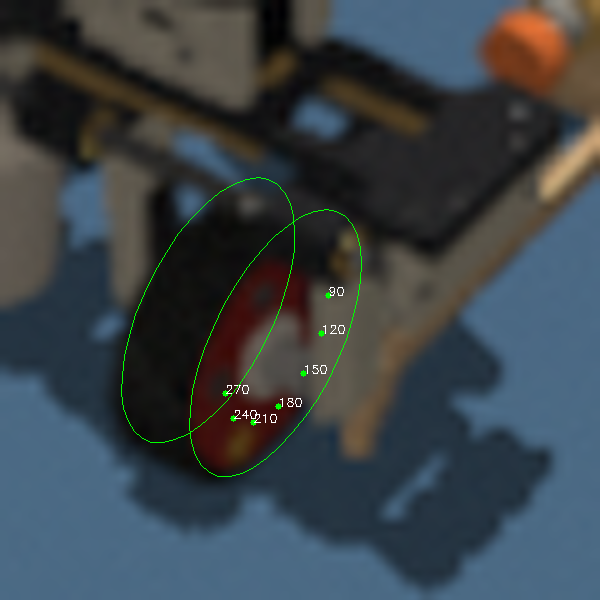

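Call:
{"fn": "carry_out", "kwargs": {
  "motion": [
    {"x":0.004,"y":0,"z":0,"rx":0,"ry":0,"rz":0,"grip":0.055},
    {"x":0.01,"y":0,"z":0,"rx":0,"ry":0,"rz":0,"grip":0.055},
    {"x":0.016,"y":0,"z":0,"rx":0,"ry":0,"rz":0,"grip":0.055},
    {"x":0.022,"y":0,"z":0,"rx":0,"ry":0,"rz":0,"grip":0.055},
    {"x":0.028,"y":0,"z":0,"rx":0,"ry":0,"rz":0,"grip":0.055},
    {"x":0.034,"y":0,"z":0,"rx":0,"ry":0,"rz":0,"grip":0.055},
    {"x":0.04,"y":0,"z":0,"rx":0,"ry":0,"rz":0,"grip":0.055},
    {"x":0.044,"y":0,"z":-0.0003,"rx":0,"ry":0,"rz":0,"grip":0.055},
    {"x":0.048,"y":0,"z":-0.0015,"rx":0,"ry":0,"rz":0,"grip":0.055},
    {"x":0.052,"y":0,"z":-0.0024,"rx":0,"ry":0,"rz":0,"grip":0.055},
    {"x":0.056,"y":0,"z":-0.0029,"rx":0,"ry":0,"rz":0,"grip":0.055},
    {"x":0.06,"y":0,"z":-0.003,"rx":0,"ry":0,"rz":0,"grip":0.055},
    {"x":0.065,"y":0,"z":-0.003,"rx":0,"ry":0,"rz":0,"grip":0.055},
    {"x":0.07,"y":0,"z":-0.0028,"rx":0,"ry":0,"rz":0,"grip":0.055},
    {"x":0.075,"y":0,"z":-0.0022,"rx":0,"ry":0,"rz":0,"grip":0.055},
    {"x":0.08,"y":0,"z":-0.001,"rx":0,"ry":0,"rz":0,"grip":0.055},
    {"x":0.085,"y":0,"z":0,"rx":0,"ry":0,"rz":0,"grip":0.055},
    {"x":0.089,"y":0,"z":0,"rx":0,"ry":0,"rz":0,"grip":0.055},
    {"x":0.089,"y":0,"z":0,"rx":0,"ry":0,"rz":0,"grip":0.055},
    {"x":0.089,"y":0,"z":0,"rx":0,"ry":0,"rz":0,"grip":0.055}
  ],
  "grip_force": 6
}}

```text
t: 11.1
tool_pos: [0.5418, 0.0804, 0.0273]
ee_rot: [[-0.122, 0.993, -0.001], [0.993, 0.122, 0.0], [0.0, -0.001, -1.0]]
ft_force: [-0.2, -0.5, -4.5]
width: 0.0622
```

Run:
```python
from st import *
ts()
over(camera('scene'),'d.png',(140,220,240,340),7)
t=camera('top'); over(t,'dt.png',(200,260,180,290),7)
```

```text
t 11.1 xs 0.0326 n -0.0000 z 0.0273 yaw err -0.02 F d -0.51 n -0.27 z -4.54 w 0.06222772365205782
```

View pics/d.png

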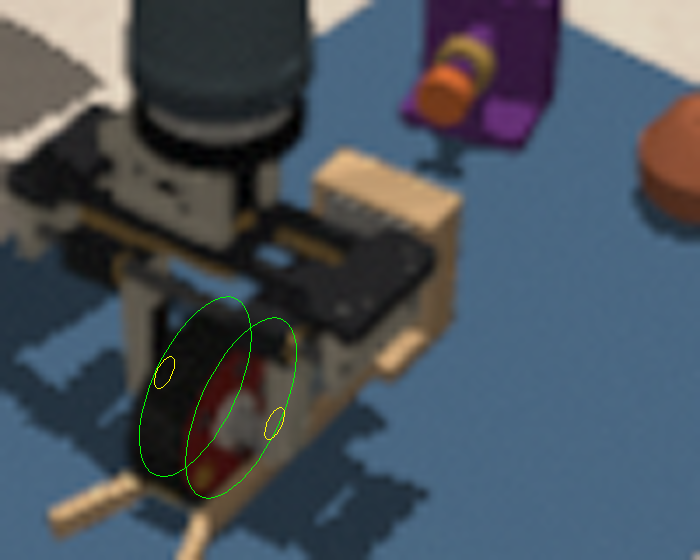

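View pics/dt.png

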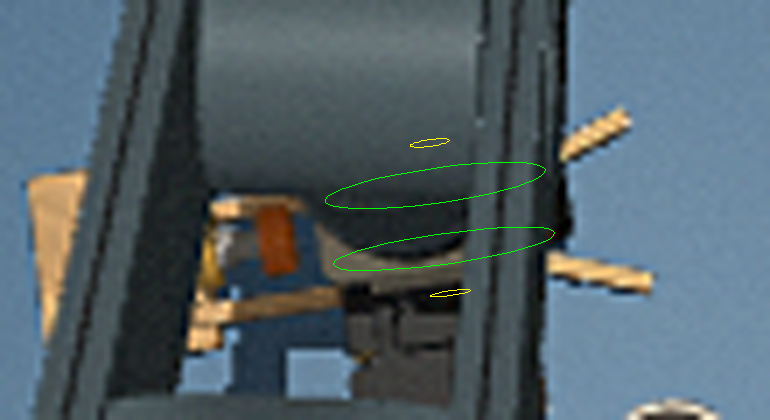

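The visible face mark hasn't moved on since the last picture, and Fz is about −4.5 N. That suggests the pads are carrying the wheel's weight slightly. I'll lower it a little before letting go.

Call:
{"fn": "carry_out", "kwargs": {
  "motion": [
    {"x":0,"y":0,"z":0.0007,"rx":0,"ry":0,"rz":0,"grip":0.055},
    {"x":0,"y":0,"z":0.0014,"rx":0,"ry":0,"rz":0,"grip":0.055},
    {"x":0,"y":0,"z":0.002,"rx":0,"ry":0,"rz":0,"grip":0.055},
    {"x":0,"y":0,"z":0.002,"rx":0,"ry":0,"rz":0,"grip":0.055},
    {"x":0,"y":0,"z":0.002,"rx":0,"ry":0,"rz":0,"grip":0.055}
  ],
  "grip_force": 4
}}

```text
t: 11.7
tool_pos: [0.5423, 0.0802, 0.0264]
ee_rot: [[-0.121, 0.993, 0.001], [0.993, 0.121, -0.0], [-0.0, 0.001, -1.0]]
ft_force: [-2.3, 0.7, 5.5]
width: 0.0619
```

Run:
```python
from st import *
ts()
```

```text
t 11.7 xs 0.0323 n 0.0004 z 0.0264 yaw err -0.04 F d 0.93 n -2.22 z 5.50 w 0.061866817794738425
```

Call:
{"fn": "carry_out", "kwargs": {
  "motion": [
    {"x":0,"y":0,"z":0.001,"rx":0,"ry":0,"rz":0,"grip":0.063},
    {"x":0,"y":0,"z":0.001,"rx":0,"ry":0,"rz":0,"grip":0.066},
    {"x":0,"y":0,"z":0,"rx":0,"ry":0,"rz":0,"grip":0.07},
    {"x":0,"y":0,"z":-0.002,"rx":0,"ry":0,"rz":0,"grip":0.076},
    {"x":0,"y":0,"z":-0.004,"rx":0,"ry":0,"rz":0,"grip":0.082},
    {"x":0,"y":0,"z":-0.004,"rx":0,"ry":0,"rz":0,"grip":0.082},
    {"x":0,"y":0,"z":-0.004,"rx":0,"ry":0,"rz":0,"grip":0.082}
  ]
}}

```text
t: 12.4
tool_pos: [0.5422, 0.0803, 0.0298]
ee_rot: [[-0.121, 0.993, 0.0], [0.993, 0.121, -0.0], [-0.0, 0.0, -1.0]]
ft_force: [0.9, -0.3, 0.3]
width: 0.0819
```

Run:
```python
from st import *
ts()
over(camera('scene'),'e.png',(140,220,240,340),7)
```

```text
t 12.4 xs 0.0324 n 0.0003 z 0.0298 yaw err -0.04 F d -0.42 n 0.87 z 0.30 w 0.08192759133659681
```

View pics/e.png

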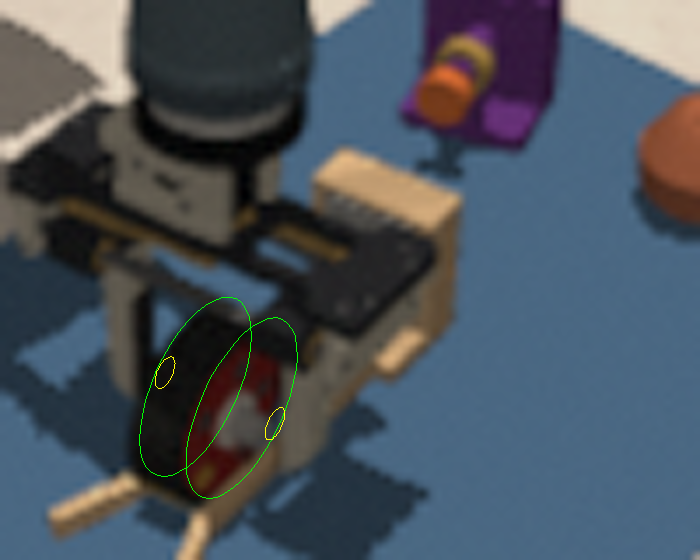

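Call:
{"fn": "carry_out", "kwargs": {
  "motion": [
    {"x":-0.003,"y":0,"z":0,"rx":0,"ry":0,"rz":0,"grip":0.082},
    {"x":-0.01,"y":0,"z":0,"rx":0,"ry":0,"rz":0,"grip":0.082},
    {"x":-0.018,"y":0,"z":0,"rx":0,"ry":0,"rz":0,"grip":0.082},
    {"x":-0.026,"y":0,"z":0,"rx":0,"ry":0,"rz":0,"grip":0.082},
    {"x":-0.032,"y":0,"z":0,"rx":0,"ry":0,"rz":0,"grip":0.082},
    {"x":-0.034,"y":0,"z":0,"rx":0,"ry":0,"rz":0,"grip":0.082},
    {"x":-0.034,"y":0,"z":0,"rx":0,"ry":0,"rz":0,"grip":0.082}
  ]
}}

```text
t: 13.15
tool_pos: [0.5463, 0.046, 0.0296]
ee_rot: [[-0.12, 0.993, -0.0], [0.993, 0.12, 0.0], [0.0, 0.0, -1.0]]
ft_force: [-0.0, -0.8, -0.0]
width: 0.0818
```

Run:
```python
from st import *
ts()
over(camera('scene'),'f.png',(140,220,240,340),7,lag=.030)
t=camera('top'); over(t,'ft.png',(200,260,180,290),7,lag=.030)
```

```text
t 13.15 xs -0.0021 n 0.0002 z 0.0296 yaw err -0.09 F d -0.76 n -0.13 z -0.03 w 0.08177424951554604
```

View pics/f.png

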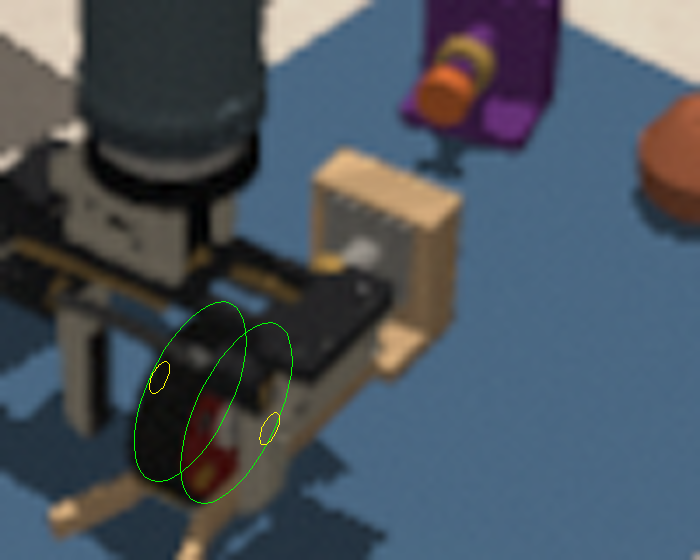

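View pics/ft.png

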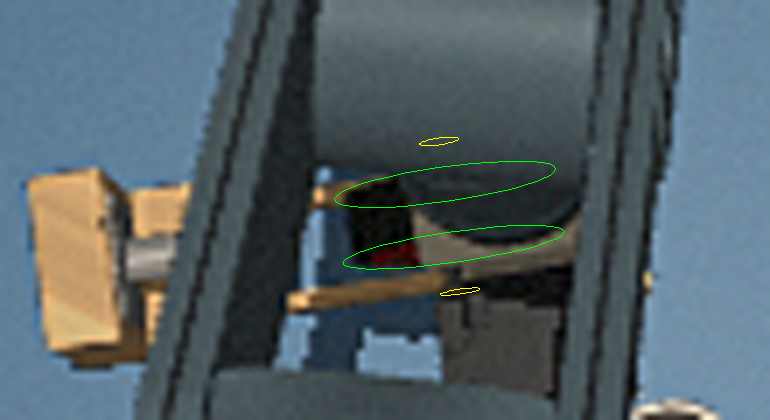

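Call:
{"fn": "carry_out", "kwargs": {
  "motion": [
    {"x":0,"y":0,"z":0,"rx":0,"ry":0,"rz":0,"grip":0.07},
    {"x":0,"y":0,"z":0,"rx":0,"ry":0,"rz":0,"grip":0.056},
    {"x":0,"y":0,"z":0,"rx":0,"ry":0,"rz":0,"grip":0.044},
    {"x":0,"y":0,"z":0,"rx":0,"ry":0,"rz":0,"grip":0.044},
    {"x":0,"y":0,"z":0,"rx":0,"ry":0,"rz":0,"grip":0.044},
    {"x":0,"y":0,"z":0,"rx":0,"ry":0,"rz":0,"grip":0.044},
    {"x":0.002,"y":0,"z":0,"rx":0,"ry":0,"rz":0,"grip":0.044},
    {"x":0.004,"y":0,"z":0,"rx":0,"ry":0,"rz":0,"grip":0.044},
    {"x":0.006,"y":0,"z":0,"rx":0,"ry":0,"rz":0,"grip":0.044},
    {"x":0.008,"y":0,"z":0,"rx":0,"ry":0,"rz":0,"grip":0.044},
    {"x":0.01,"y":0,"z":0,"rx":0,"ry":0,"rz":0,"grip":0.044},
    {"x":0.012,"y":0,"z":0,"rx":0,"ry":0,"rz":0,"grip":0.044},
    {"x":0.014,"y":0,"z":0,"rx":0,"ry":0,"rz":0,"grip":0.044},
    {"x":0.014,"y":0,"z":0,"rx":0,"ry":0,"rz":0,"grip":0.044}
  ]
}}

```text
t: 14.65
tool_pos: [0.5444, 0.0607, 0.0296]
ee_rot: [[-0.121, 0.993, -0.0], [0.993, 0.121, 0.0], [0.0, -0.0, -1.0]]
ft_force: [-0.1, -0.1, -1.0]
width: 0.0443
```

Run:
```python
from st import *
ts()
over(camera('scene'),'g.png',(140,220,240,340),7,lag=.0155)
```

```text
t 14.65 xs 0.0127 n 0.0001 z 0.0296 yaw err -0.02 F d -0.10 n -0.07 z -1.02 w 0.04426501869644981
```

View pics/g.png

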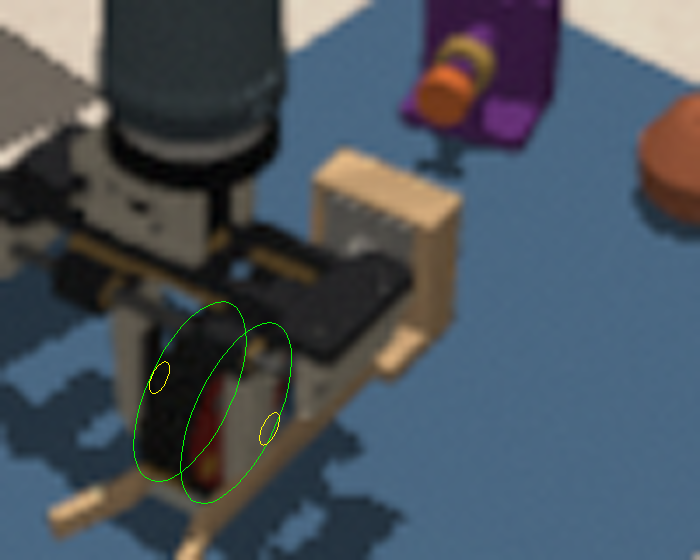

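Call:
{"fn": "carry_out", "kwargs": {
  "motion": [
    {"x":0.001,"y":0,"z":0,"rx":0,"ry":0,"rz":0,"grip":0.044},
    {"x":0.0025,"y":0,"z":0,"rx":0,"ry":0,"rz":0,"grip":0.044},
    {"x":0.004,"y":0,"z":0,"rx":0,"ry":0,"rz":0,"grip":0.044},
    {"x":0.0055,"y":0,"z":0,"rx":0,"ry":0,"rz":0,"grip":0.044},
    {"x":0.007,"y":0,"z":0,"rx":0,"ry":0,"rz":0,"grip":0.044},
    {"x":0.0085,"y":0,"z":0,"rx":0,"ry":0,"rz":0,"grip":0.044},
    {"x":0.01,"y":0,"z":0,"rx":0,"ry":0,"rz":0,"grip":0.044},
    {"x":0.01,"y":0,"z":0,"rx":0,"ry":0,"rz":0,"grip":0.044}
  ]
}}

```text
t: 15.5
tool_pos: [0.5432, 0.0706, 0.0297]
ee_rot: [[-0.121, 0.993, -0.0], [0.993, 0.121, 0.0], [0.0, -0.0, -1.0]]
ft_force: [1.1, 0.2, -0.1]
width: 0.0438
```

Run:
```python
from st import *
ts()
over(camera('scene'),'g2.png',(140,220,240,340),7,lag=.0155)
ts()
```

```text
t 15.5 xs 0.0226 n 0.0002 z 0.0297 yaw err -0.03 F d 0.06 n 1.16 z -0.08 w 0.0438209022488808
t 15.55 xs 0.0225 n 0.0002 z 0.0297 yaw err -0.03 F d -0.37 n 0.47 z -0.44 w 0.04429945010612337
```

View pics/g2.png

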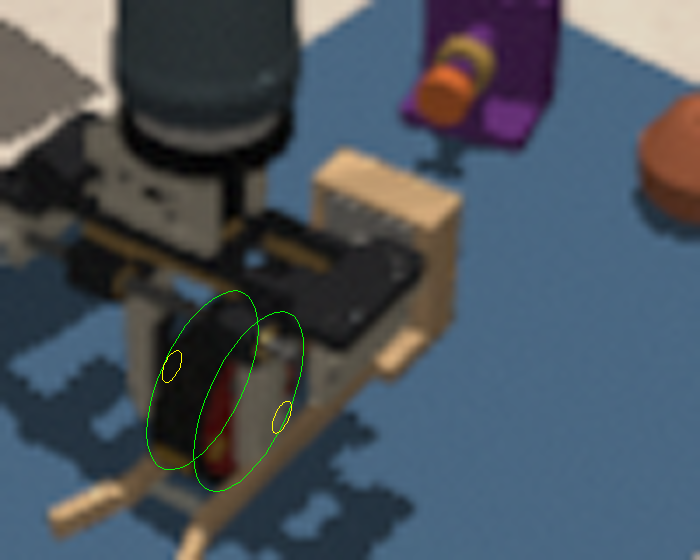

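Call:
{"fn": "carry_out", "kwargs": {
  "motion": [
    {"x":0.001,"y":0,"z":0,"rx":0,"ry":0,"rz":0,"grip":0.044},
    {"x":0.002,"y":0,"z":0,"rx":0,"ry":0,"rz":0,"grip":0.044},
    {"x":0.003,"y":0,"z":0,"rx":0,"ry":0,"rz":0,"grip":0.044},
    {"x":0.004,"y":0,"z":0,"rx":0,"ry":0,"rz":0,"grip":0.044},
    {"x":0.005,"y":0,"z":0,"rx":0,"ry":0,"rz":0,"grip":0.044},
    {"x":0.005,"y":0,"z":0,"rx":0,"ry":0,"rz":0,"grip":0.044}
  ]
}}

```text
t: 16.15
tool_pos: [0.5426, 0.0755, 0.0297]
ee_rot: [[-0.121, 0.993, -0.0], [0.993, 0.121, 0.0], [0.0, -0.0, -1.0]]
ft_force: [-0.2, -0.1, 0.5]
width: 0.0437
```

Call:
{"fn": "carry_out", "kwargs": {
  "motion": [
    {"x":0.001,"y":0,"z":0,"rx":0,"ry":0,"rz":0,"grip":0.044},
    {"x":0.002,"y":0,"z":0,"rx":0,"ry":0,"rz":0,"grip":0.044},
    {"x":0.003,"y":0,"z":0,"rx":0,"ry":0,"rz":0,"grip":0.044},
    {"x":0.003,"y":0,"z":0,"rx":0,"ry":0,"rz":0,"grip":0.044}
  ]
}}

```text
t: 16.55
tool_pos: [0.5423, 0.0782, 0.0297]
ee_rot: [[-0.121, 0.993, 0.0], [0.993, 0.121, -0.0], [-0.0, -0.0, -1.0]]
ft_force: [-0.7, -0.9, 0.7]
width: 0.0441
```

Call:
{"fn": "carry_out", "kwargs": {
  "motion": [
    {"x":0.001,"y":0,"z":0,"rx":0,"ry":0,"rz":0,"grip":0.044},
    {"x":0.002,"y":0,"z":0,"rx":0,"ry":0,"rz":0,"grip":0.044},
    {"x":0.002,"y":0,"z":0,"rx":0,"ry":0,"rz":0,"grip":0.044},
    {"x":0.002,"y":0,"z":0,"rx":0,"ry":0,"rz":0,"grip":0.044}
  ]
}}

```text
t: 16.95
tool_pos: [0.5423, 0.0794, 0.0298]
ee_rot: [[-0.121, 0.993, 0.0], [0.993, 0.121, -0.001], [-0.001, 0.0, -1.0]]
ft_force: [0.3, -4.7, 1.3]
width: 0.0439
```

Run:
```python
from st import *
ts()
over(camera('scene'),'g3.png',(140,220,240,340),7,lag=.0155)
ts()
```

```text
t 16.95 xs 0.0315 n 0.0003 z 0.0298 yaw err -0.02 F d -4.70 n -0.25 z 1.28 w 0.04393662798575296
t 17.0 xs 0.0315 n 0.0003 z 0.0298 yaw err -0.03 F d -6.58 n -1.11 z 1.66 w 0.043811613210840226
```

View pics/g3.png

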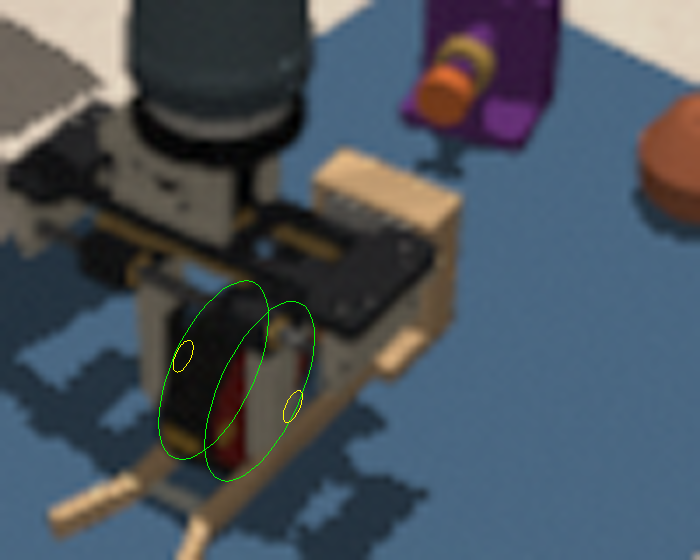

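Call:
{"fn": "carry_out", "kwargs": {
  "motion": [
    {"x":0.0005,"y":0,"z":0,"rx":0,"ry":0,"rz":0,"grip":0.044},
    {"x":0.001,"y":0,"z":0,"rx":0,"ry":0,"rz":0,"grip":0.044},
    {"x":0.0015,"y":0,"z":0,"rx":0,"ry":0,"rz":0,"grip":0.044},
    {"x":0.002,"y":0,"z":0,"rx":0,"ry":0,"rz":0,"grip":0.044},
    {"x":0.002,"y":0,"z":0,"rx":0,"ry":0,"rz":0,"grip":0.044},
    {"x":0.002,"y":0,"z":0,"rx":0,"ry":0,"rz":0,"grip":0.044}
  ]
}}

```text
t: 17.6
tool_pos: [0.5422, 0.0806, 0.0299]
ee_rot: [[-0.122, 0.993, 0.001], [0.993, 0.122, -0.003], [-0.003, 0.0, -1.0]]
ft_force: [0.1, -9.2, 1.0]
width: 0.0442
```

Run:
```python
from st import *
for i in range(4): ts();camera('top')
```

```text
t 17.6 xs 0.0327 n 0.0004 z 0.0299 yaw err -0.01 F d -9.17 n -1.05 z 0.97 w 0.04415958071196835
t 17.65 xs 0.0326 n 0.0004 z 0.0299 yaw err -0.01 F d -8.09 n -0.92 z 0.61 w 0.04374050876538494
t 17.7 xs 0.0327 n 0.0004 z 0.0298 yaw err -0.01 F d -8.57 n -1.43 z 0.48 w 0.044014182455445555
t 17.75 xs 0.0327 n 0.0004 z 0.0299 yaw err -0.01 F d -8.06 n -0.74 z 0.35 w 0.043813759044548956
```

Call:
{"fn": "carry_out", "kwargs": {
  "motion": [
    {"x":0.0004,"y":0,"z":0,"rx":0,"ry":0,"rz":0,"grip":0.044},
    {"x":0.0008,"y":0,"z":0,"rx":0,"ry":0,"rz":0,"grip":0.044},
    {"x":0.0008,"y":0,"z":0,"rx":0,"ry":0,"rz":0,"grip":0.044},
    {"x":0.0008,"y":0,"z":0,"rx":0,"ry":0,"rz":0,"grip":0.044},
    {"x":0.0008,"y":0,"z":0,"rx":0,"ry":0,"rz":0,"grip":0.044},
    {"x":0.0008,"y":0,"z":0,"rx":0,"ry":0,"rz":0,"grip":0.044},
    {"x":0.0008,"y":0,"z":0,"rx":0,"ry":0,"rz":0,"grip":0.044},
    {"x":0.0008,"y":0,"z":0,"rx":0,"ry":0,"rz":0,"grip":0.044},
    {"x":0.0008,"y":0,"z":0,"rx":0,"ry":0,"rz":0,"grip":0.044},
    {"x":0.0008,"y":0,"z":0,"rx":0,"ry":0,"rz":0,"grip":0.044}
  ]
}}

```text
t: 18.8
tool_pos: [0.5421, 0.081, 0.0299]
ee_rot: [[-0.122, 0.993, 0.001], [0.993, 0.122, -0.003], [-0.003, 0.0, -1.0]]
ft_force: [0.5, -9.1, 1.5]
width: 0.0441
```

Run:
```python
from st import *
for i in range(4): ts();camera('top')
over(camera('scene'),'g4.png',(140,220,240,340),7,lag=.0155)
```

```text
t 18.8 xs 0.0331 n 0.0004 z 0.0299 yaw err -0.01 F d -9.14 n -0.59 z 1.54 w 0.044128143009020966
t 18.85 xs 0.0331 n 0.0004 z 0.0299 yaw err -0.01 F d -9.24 n -1.32 z 0.44 w 0.044167350061110076
t 18.9 xs 0.0331 n 0.0004 z 0.0299 yaw err -0.01 F d -9.57 n -1.47 z 0.82 w 0.04439129568556732
t 18.95 xs 0.0331 n 0.0004 z 0.0298 yaw err -0.01 F d -8.97 n -1.67 z 1.56 w 0.04387756640904439
```

View pics/g4.png

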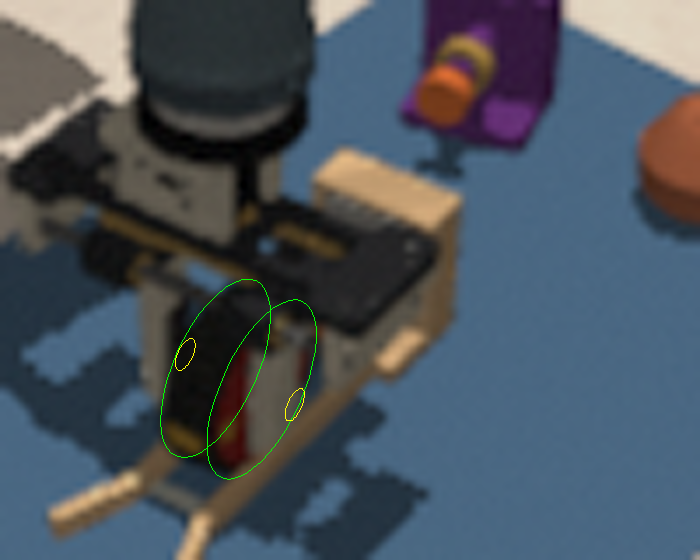

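Call:
{"fn": "carry_out", "kwargs": {
  "motion": [
    {"x":-0.0005,"y":0,"z":0,"rx":0,"ry":0,"rz":0,"grip":0.044},
    {"x":-0.001,"y":0,"z":0,"rx":0,"ry":0,"rz":0,"grip":0.044},
    {"x":-0.0015,"y":0,"z":0,"rx":0,"ry":0,"rz":0,"grip":0.044},
    {"x":-0.002,"y":0,"z":0,"rx":0,"ry":0,"rz":0,"grip":0.044},
    {"x":-0.0025,"y":0,"z":0,"rx":0,"ry":0,"rz":0,"grip":0.044},
    {"x":-0.003,"y":0,"z":0,"rx":0,"ry":0,"rz":0,"grip":0.044},
    {"x":-0.0035,"y":0,"z":0,"rx":0,"ry":0,"rz":0,"grip":0.044},
    {"x":-0.004,"y":0,"z":0,"rx":0,"ry":0,"rz":0,"grip":0.044},
    {"x":-0.0045,"y":0,"z":0,"rx":0,"ry":0,"rz":0,"grip":0.044},
    {"x":-0.005,"y":0,"z":0,"rx":0,"ry":0,"rz":0,"grip":0.044},
    {"x":-0.0055,"y":0,"z":0,"rx":0,"ry":0,"rz":0,"grip":0.044},
    {"x":-0.006,"y":0,"z":0,"rx":0,"ry":0,"rz":0,"grip":0.044},
    {"x":-0.0065,"y":0,"z":0,"rx":0,"ry":0,"rz":0,"grip":0.044},
    {"x":-0.007,"y":0,"z":0,"rx":0,"ry":0,"rz":0,"grip":0.044},
    {"x":-0.0075,"y":0,"z":0,"rx":0,"ry":0,"rz":0,"grip":0.044},
    {"x":-0.008,"y":0,"z":0,"rx":0,"ry":0,"rz":0,"grip":0.044}
  ]
}}

```text
t: 20.65
tool_pos: [0.5427, 0.0751, 0.0297]
ee_rot: [[-0.121, 0.993, -0.0], [0.993, 0.121, 0.0], [0.0, -0.0, -1.0]]
ft_force: [1.0, 0.2, -0.0]
width: 0.044
```

Run:
```python
from st import *
ts()
e=camera('scene'); over(e,'k.png',(140,220,240,340),7,lag=.0155)
```

```text
t 20.65 xs 0.0272 n 0.0002 z 0.0297 yaw err -0.04 F d 0.06 n 1.00 z -0.04 w 0.043952295991875605
```

View pics/k.png

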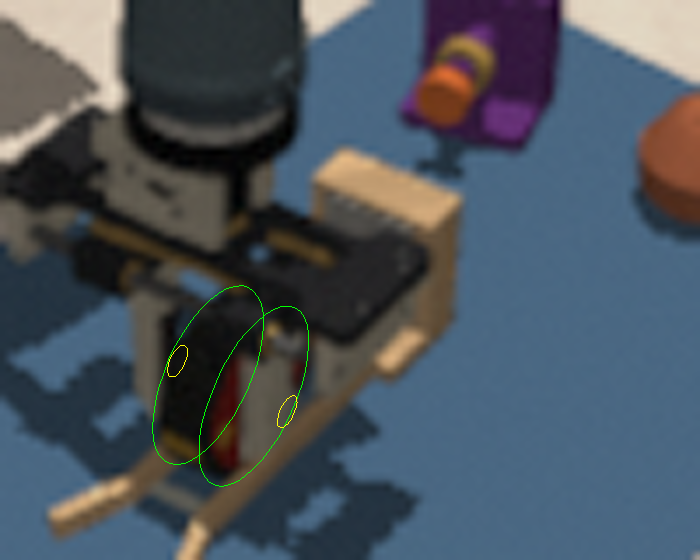

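Call:
{"fn": "carry_out", "kwargs": {
  "motion": [
    {"x":-0.003,"y":0,"z":0,"rx":0,"ry":0,"rz":0,"grip":0.044},
    {"x":-0.008,"y":0,"z":0,"rx":0,"ry":0,"rz":0,"grip":0.044},
    {"x":-0.013,"y":0,"z":0,"rx":0,"ry":0,"rz":0,"grip":0.044},
    {"x":-0.016,"y":0,"z":0,"rx":0,"ry":0,"rz":0,"grip":0.044},
    {"x":-0.016,"y":0,"z":0,"rx":0,"ry":0,"rz":0,"grip":0.044},
    {"x":-0.016,"y":0,"z":-0.005,"rx":0,"ry":0,"rz":0,"grip":0.044},
    {"x":-0.016,"y":0,"z":-0.02,"rx":0,"ry":0,"rz":0,"grip":0.044},
    {"x":-0.016,"y":0,"z":-0.04,"rx":0,"ry":0,"rz":0,"grip":0.044},
    {"x":-0.016,"y":0,"z":-0.06,"rx":0,"ry":0,"rz":0,"grip":0.044},
    {"x":-0.016,"y":0,"z":-0.08,"rx":0,"ry":0,"rz":0,"grip":0.044},
    {"x":-0.016,"y":0,"z":-0.1,"rx":0,"ry":0,"rz":0,"grip":0.044},
    {"x":-0.02,"y":0,"z":-0.12,"rx":0,"ry":0,"rz":0,"grip":0.044},
    {"x":-0.05,"y":0,"z":-0.14,"rx":0,"ry":0,"rz":0,"grip":0.044},
    {"x":-0.09,"y":0,"z":-0.15,"rx":0,"ry":0,"rz":0,"grip":0.044},
    {"x":-0.13,"y":0,"z":-0.15,"rx":0,"ry":0,"rz":0,"grip":0.044},
    {"x":-0.17,"y":0,"z":-0.15,"rx":0,"ry":0,"rz":0,"grip":0.044},
    {"x":-0.2,"y":0,"z":-0.15,"rx":0,"ry":0,"rz":0,"grip":0.044},
    {"x":-0.21,"y":0,"z":-0.15,"rx":0,"ry":0,"rz":0,"grip":0.044},
    {"x":-0.21,"y":0,"z":-0.15,"rx":0,"ry":0,"rz":0,"grip":0.044}
  ]
}}

```text
t: 22.6
tool_pos: [0.5681, -0.1343, 0.1797]
ee_rot: [[-0.119, 0.993, -0.0], [0.993, 0.119, 0.0], [0.0, -0.0, -1.0]]
ft_force: [-1.1, 0.5, -0.6]
width: 0.0439
```

Run:
```python
from st import *
ts()
e=camera('scene'); save(e,'z.png',(130,230,220,340),6)
t=camera('top'); save(t,'zt.png',(190,270,170,300),6)
q=np.array(O+d*.045)
R_,t_=0,0
for cs in ([e],[t],[e,t]):
    try:
        p,f,n_=fit([q[0],q[1],np.radians(97)],cs); v=p[:2]-O; print('xs',v@d,'n',v@n,'yaw err',np.degrees(p[2])-97,'lean',np.degrees(p[3]),f,n_)
    except Exception as x: print(x)
for nm,c in(('s',e),('t',t)):
    for o in place_of(c,'wheel_center')[:1]: v=onz(c,o['pixel'],.045)[:2]-O; print(nm,v@d,v@n,o['p'])
P=cloud(t); x=cut_out(t,'wheel')[0]['pixels']; W=P[x]; print(np.percentile(W[:,2],[50,90,99]))
```

```text
t 22.6 xs -0.1838 n -0.0000 z 0.1797 yaw err -0.16 F d 0.58 n -1.01 z -0.57 w 0.04394145399353199
xs 0.05120448782827701 n 0.009493031491973223 yaw err -20.356049912600028 lean -4.0770747637627744 810.5 [np.int64(1315)]
xs 0.04555478160528547 n -0.004758536896690258 yaw err -0.4770155220589203 lean 10.493929354331398 517.25 [np.int64(996)]
xs 0.04646031560586784 n 0.001197559212886241 yaw err 0.09788971654249679 lean 0.6399932867332127 1437.53125 [np.int64(1315), np.int64(996)]
s 0.05256178208262699 -0.017775827156817005 0.69
t 0.03843087464535664 -0.004940788014217137 0.8
[0.07785098 0.08917788 0.09246351]
```

View pics/z.png

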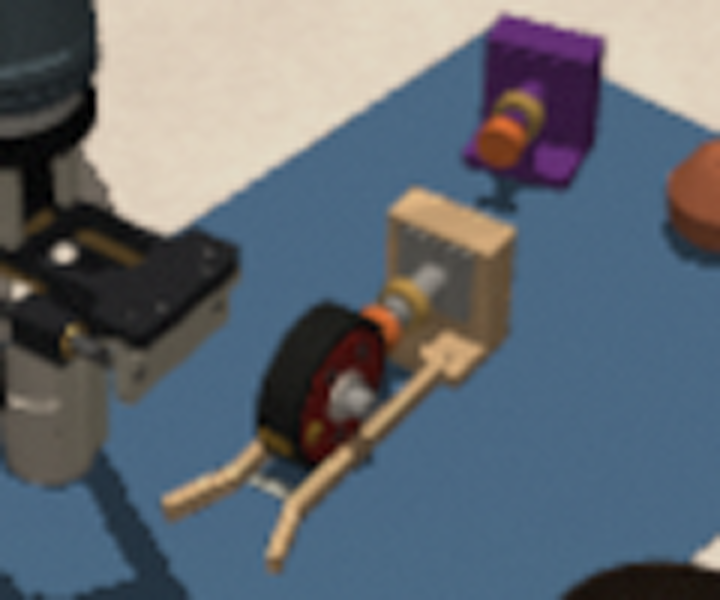

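View pics/zt.png

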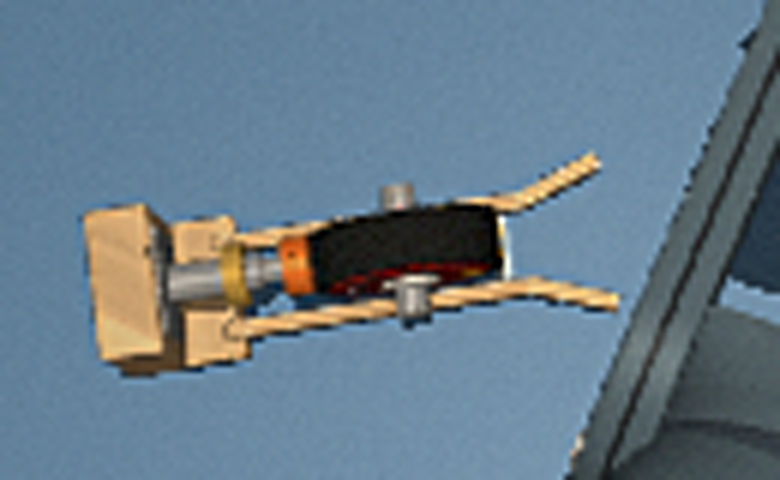

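The wheel stands in the bay against the buffer. I'll check its lean and heading with one overlay before handing in.

Run:
```python
from st import *
q=O+d*.045; o=[]
for c,b in ((camera('scene'),(160,220,250,310)),(camera('top'),(205,255,200,260))):
    s=6; im=cv2.resize(c['pixels'][b[0]:b[1],b[2]:b[3]],None,fx=s,fy=s,interpolation=cv2.INTER_CUBIC)
    for r_,h in((.045,.013),(.008,.031)):
        C=cyl(q[0],q[1],.045,np.radians(97),0,r_,h)
        for k in(0,1):
            w=np.array([proj(c,x) for x in C[k::2]]); cv2.polylines(im,[np.c_[(w[:,1]-b[2]+.5)*s,(w[:,0]-b[0]+.5)*s].astype(np.int32)],True,(0,255,0),1)
    o.append(cv2.copyMakeBorder(im,0,360-im.shape[0],0,0,cv2.BORDER_CONSTANT))
cv2.imwrite('pics/zz.png',np.hstack(o)[:,:,::-1])
```

```text
(no output)
```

View pics/zz.png

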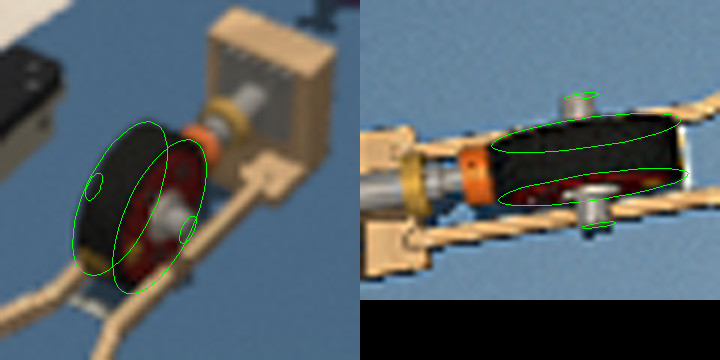

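The model of an upright, square wheel at x = 45 mm on the centre line matches both views, so I'm handing in.

Run:
```python
from st import *
ts(); print(r.job_done())
```

```text
t 22.95 xs -0.1815 n 0.0002 z 0.1798 yaw err 0.05 F d -1.13 n -0.16 z -1.00 w 0.04407928462435713
the job is handed in; nothing more can be done
None
```

The wheel is parked upright in the plywood stand, against the buffer and released, and the job is handed in at about 23 s with no verdict reported.

**What I did:** I pinched the wheel lightly by its stub ends and rolled it along an arc onto the bay's centre line, then on between the rails and over the sill. Inside I let go, moved the fingers behind both stubs and pushed. It met the buffer with its centre about 46 mm in. I held it at roughly 8–9.5 N for over a second, eased off slowly and lifted clear.

**Last checks:** An outline of an upright, square wheel with its centre 45 mm in, on the centre line, matches both final views to about 2 mm. No bystander was near the path, though I did not measure them again.

**What disagreed or remains uncertain:**
- **Sliding over the sill:** The yellow mark stayed about 45° past its lowest point while the wheel crossed the sill, so it slid there. The wrist force (about −4.5 N) suggests the pads were partly carrying it. I pressed it back onto the table before letting go.
- **Mark at the bottom:** I inferred that the mark passed its lowest point from about 220–230° of roll seen in the picture before the sill. I have no picture of that moment.
- **Final automatic fit:** The silhouette fit at the end was unreliable. Its colour mask also picked up the plywood and gave lean and heading values the pictures do not show. The network's wheel-centre points were also up to 18 mm off the centre line. I relied on the outline check instead.

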